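# Back-light check of laminate coupons and loading of the curing box

### The arm

A 7-joint arm with a two-finger parallel gripper is mounted at the origin on the work surface. World frame = base frame: x ahead of the robot, y to its left, z up, the work surface at z = 0. Lengths are in mm, angles in rad, forces in N, time in s.
With the tool pointing down it reaches from about 400 to 925 mm from the base axis. Payload 5.6 kg.
Tool frame: the origin (TCP) lies midway between the tips of the shut fingers; the grasp point (between the pads) lies 19 mm behind it; z points along the fingers, x is the direction in which the jaws open and shut, and the axes are right-handed (so a half turn about z gives the same grasp; the last joint's range is limited). The gripper opens to 85 mm and grips with 20 to 120 N. Pads are 22 mm wide; open, the fingers measure 114 mm over their backs; the gripper's body (76 mm by 85 mm) begins 54 mm behind the grasp point. The pads swing forward as they close: fully open they stand 13 mm farther back than shut.
Start: joints at [-0.043, 0.468, -0.012, 1.603, 0.006, 1.071, -0.056], TCP at [650.006, -0.043, 231.29] pointing down, gripper open.
Joint ranges: [-2.53, 2.53], [-0.31, 2.02], [-1.57, 1.55], [0.28, 2.44], [-1.29, 4.43], [0.15, 1.84], [-2.92, 2.92]. Speed limits (rad/s): [2.57, 2.57, 3.14, 3.14, 3.14, 3.14, 3.14].

### API

Orientations are given as a unit quaternion [w, x, y, z].
In Python, from station import sense, cams, bot gives the robot as it stands.
- The arm moves only by the tool arm_command, never from a script. Its argument "moves" is a list of rows, each an object of numbers: "x", "y", "z": the shift along the tool's x, y, z in units of 0.15 m (1.0 is 0.15 m); "turn": the turn about the tool's z in units of pi rad (1.0 is pi rad). A call has 1 to 8 rows; each row is the pose to reach, as a shift and turn from the pose commanded when the call began, along the tool's axes at that moment, turning the shorter way round; what a row does not reach only later rows make up. A row lasts 1/10 s, in which the tool goes at most 50 mm and 8.59 degrees, less where a joint would pass 70% of its speed; a pose out of reach is approached as far as the arm can. A call with a number of a shift or a turn outside -1 to 1 is refused whole. A call with a gripper value outside its range is refused whole. "hand" is the opening, from -1 (shut) to 1 (fully open), so that 0 is half open, set as the call begins (left out, the last holds). The fingers move at their own pace and stop on an object; the grip force is fixed at half the most. Time passes only in rows, so rows that repeat a pose let the fingers close. It gives the time, the measured TCP pose, the force and the opening at its end, in the units of the state.
- sense(): the state, without advancing time (a new reading comes with each control period).
- cams.get_image(name): name is "scene" or "side" or "wrist"; returns a dict with "color" (480x640x3 uint8, red, green, blue), "intrinsics" (3x3 intrinsics, pixels), "camera_from_world" (4x4, takes a point from world to camera coordinates); the wrist camera has in their place "tool_from_camera" (4x4, takes a point from camera to tool coordinates, whose origin is the TCP and whose axes are the tool frame's). Camera axes: x right, y up, looking along -z (the intrinsics and any distortion apply to the point x, -y, -z); pixel columns grow to the right and rows downward; lengths in mm; the calibration is good to about 2 mm. The wrist camera is an equidistant fisheye: a pixel r from the principal point sees the ray r / f radians off the axis. A picture is of the moment at which its call begins: read the wrist's pose just before it. There is no depth.
- bot.job_done(): hands the job in, once; it reports no verdict.
The state is a dict: "time_s": time; "qpos": joint angles; "joint_vel": joint speeds; "effort": joint torques, N m; "tool_pos": TCP position; "tcp_rot": TCP orientation; "ft_force": force on the tool from outside, world axes, zero at the start; "torque": the same for the moment, N m; "gripper_width": finger opening in mm.
Only numpy, scipy, OpenCV 4.12 (cv2) and the standard library are available. Lean on these libraries where they do the work, as an engineer would, in place of code of your own. Each camera call takes 0.05 s, during which the arm holds its last target.

### The job

Press the lid of the curing box to release it (it swings open by itself) and press the light panel's switch so that it stays in (on). Then take the laminate coupons that are there, from the shortest to the longest, and hold each one level over the middle of the light panel, at the height of the two steel balls, for two seconds, and lay them all flat side by side on the floor of the curing box. Finally shut the lid and press it until it locks, press the switch again so that it springs out (off), and leave the other things on the bench where they are.

Things in the scene. Friction and masses are not known exactly. Their poses are not given: they have to be found in the camera images.
- curebox: Curing box, fixed: grey open case 195 (x) by 290 mm (y), walls 58 mm high, flat aluminium lid. Origin: on the bench under the middle of the loading space, x pointing from the lid's free edge (front, nearer the robot) to the hinge. Loading space 138 (x) by 270 mm (y) about the origin, floor 12 mm above the bench. The front wall (x = -105 to -69 mm) hides the catch.
- lid_hinge (a point): Middle of the lid's hinge line, which runs along the box's y axis: at box x = 88 mm, 71 mm above the bench.
- lid_pad (a point): Top centre of the black rubber pad (28 mm across) on the lid's upper side near the free edge: press here. It lies 178 mm from the hinge line and 7 mm above the lid's middle plane (78 mm above the bench when locked). Lid 8 mm thick, 290 mm wide, free edge 205 mm from the hinge line. Each full steady press (8 mm below locked, up to 9 N) and letting go toggles the catch: released or locked.
- lid (a joint): Lid angle, rad: about 0.006 = locked, level; 1.7 = open against its stop, just past upright, upper side away from the robot; -0.04 = pressed to the lower stop, 8 mm below locked at the pad. Push-push: press to the lower stop (at 1 to 5 cm/s, pause 0.2 s) and let go: a locked lid is released and a damped spring (2 N) swings it open in some 4 s; an open one pressed shut locks.
- panel: Light panel, fixed: 160 by 160 by 20 mm, white top 21.5 mm above the bench. Origin: on the bench under its middle. At its two +x corners (74 mm from the middle in x and y) stand 6 mm steel rods topped by 10 mm balls, centres 100 mm above the bench. At its -y side stands the grey switch housing, 56 by 56 by 40 mm, centred at x = -30, y = -108 mm.
- view_point (a point): The viewing point: over the middle of the light panel, 100 mm above the bench, level with the balls' centres. The middle of a coupon is to be held here, the coupon level.
- switch_top (a point): Middle of the top of the round black switch button (28 mm across); out (off), it stands 61 mm above the bench.
- switch (a joint): Travel of the switch button in m, downward: 0 = out (light off), about 0.0097 = locked in (light on), 0.016 = pressed to its stop. Push-push: each press right down to the stop and letting go changes it from out to locked in, or back. Damped: press steadily at 1 to 5 cm/s (it takes up to 9 N; a quick jab does not latch) and pause 0.2 s at the bottom.
- short_mid (a point): Middle (half-way up) of the short laminate coupon: a flat plate 60 by 40 mm, 10 mm thick, 42 g, black skins on a cream foam core. x runs along its length, z up. Starts lying on the bench, or is absent.
- medium_mid (a point): The same for the medium coupon: 80 by 40 by 10 mm, 56 g.
- long_mid (a point): The same for the long coupon: 100 by 40 by 10 mm, 70 g.
- filler: Bystander: jar, 56 mm across, 65 mm high.
- sander: Bystander: sanding block 110 by 60 by 37 mm.
- spatula: Bystander: spatula 180 mm long.
- clampblock: Bystander: steel block 70 by 50 mm with a thumb screw, 68 mm high.
- box_floor (a point): Middle of the curing box's floor, 12 mm above the bench, with the box's axes.
Not all that is in view belongs to the job. What is shaped like the part that bears long_mid but turquoise is not meant.

How it is judged (in metres and radians):
On the way, in this order (a step that is already met when the one before it is completed fails the run):
1. the lid has been released and stands open, and the switch is locked in (on) and let go (value of joint lid above 1.2 rad and value of joint switch between 0.007 and 0.0125 m and contact force between the fingers and switch below 0.5 N), for 0.2 s.
2. the short coupon is held level at the viewing point (horizontal distance between short_mid and view_point below 0.018 m and z of short_mid in the frame of view_point between -0.014 and 0.014 m and angle between short_mid's own z axis and vertical below 0.15 rad), for 1.5 s.
3. the medium coupon is held level at the viewing point (horizontal distance between medium_mid and view_point below 0.018 m and z of medium_mid in the frame of view_point between -0.014 and 0.014 m and angle between medium_mid's own z axis and vertical below 0.15 rad), for 1.5 s.
4. the long coupon is held level at the viewing point (horizontal distance between long_mid and view_point below 0.018 m and z of long_mid in the frame of view_point between -0.014 and 0.014 m and angle between long_mid's own z axis and vertical below 0.15 rad), for 1.5 s.
5. all coupons lie flat in the box, with the lid still open and the light still on (x of short_mid in the frame of box_floor between -0.069 and 0.069 m and y of short_mid in the frame of box_floor between -0.135 and 0.135 m and z of short_mid in the frame of box_floor between 0 and 0.01 m and angle between each of short_mid, medium_mid, long_mid's own z axis and vertical below 0.1 rad and linear speed of each of coupon_short, coupon_medium, coupon_long below 0.02 m/s and x of medium_mid in the frame of box_floor between -0.069 and 0.069 m and y of medium_mid in the frame of box_floor between -0.135 and 0.135 m and z of medium_mid in the frame of box_floor between 0 and 0.01 m and x of long_mid in the frame of box_floor between -0.069 and 0.069 m and y of long_mid in the frame of box_floor between -0.135 and 0.135 m and z of long_mid in the frame of box_floor between 0 and 0.01 m and value of joint lid above 1.2 rad and value of joint switch above 0.007 m), for 0.2 s.
At the end, for the whole second after the job is handed in: Every coupon that is there lies at rest flat (within 0.1 rad) on the floor of the curing box (middle no more than 10 mm above the floor, so none on top of another), the lid is locked shut (between -0.02 and 0.03 rad) and the switch is out (less than 2 mm in) (x of short_mid in the frame of box_floor between -0.069 and 0.069 m and y of short_mid in the frame of box_floor between -0.135 and 0.135 m and z of short_mid in the frame of box_floor between 0 and 0.01 m and angle between each of short_mid, medium_mid, long_mid's own z axis and vertical below 0.1 rad and linear speed of each of coupon_short, coupon_medium, coupon_long below 0.02 m/s and x of medium_mid in the frame of box_floor between -0.069 and 0.069 m and y of medium_mid in the frame of box_floor between -0.135 and 0.135 m and z of medium_mid in the frame of box_floor between 0 and 0.01 m and x of long_mid in the frame of box_floor between -0.069 and 0.069 m and y of long_mid in the frame of box_floor between -0.135 and 0.135 m and z of long_mid in the frame of box_floor between 0 and 0.01 m and value of joint lid between -0.02 and 0.03 rad and value of joint switch below 0.002 m); the robot touches nothing.
It fails at once if one of the other things on the bench is pushed more than 4 cm from its place (distance of any of filler, sander, spatula, clampblock from where it was at the start of the episode above 0.04 m).
Of coupon_short, coupon_medium, coupon_long only 2 to 3 are there at a start; the rules pass over those that are not, and their reading is None.
At some moment in a run one of coupon_short, coupon_medium, coupon_long may be knocked a few centimetres aside while the robot is not near it.
It also fails if it takes over 210 s, if anything falls off the work surface, if the arm or the gripper's body presses on something with over 40 N, if the wrist force passes 120 N, or if a joint passes its speed limit or range.

## Working session

There is one attempt and no reset: what is moved stays moved. The work goes in short steps, Python scripts to look and compute and a tool call to move; the robot and the scene stay as the last step left them, time stands still between calls to the robot, and variables do not carry over. Pictures are saved under pics/ and viewed, and the job is handed in when it is done.

Besides the shell and the picture viewer there is one more tool, called after ">>>" by a JSON object that holds its "op" and its "data". arm_command: Moves the arm, as the interface text tells. Its arguments: {"type":"object","properties":{"moves":{"type":"array","items":{"type":"object","properties":{"x":{"type":"number","minimum":-1,"maximum":1},"y":{"type":"number","minimum":-1,"maximum":1},"z":{"type":"number","minimum":-1,"maximum":1},"turn":{"type":"number","minimum":-1,"maximum":1}}}},"hand":{"type":"number"}},"required":["moves"]}

```bash
ls; mkdir -p pics
python3 - <<'E'
from station import sense,cams,bot
import cv2
print(sense())
for n in ["scene","side","wrist"]:
    d=cams.get_image(n); cv2.imwrite(f"pics/{n}0.png",d["color"][:,:,::-1])
    print({k:v for k,v in d.items() if k!="color"})
E
```

```text
pics
{'time_s': 0.0, 'qpos': array([-0.04299732,  0.46840997, -0.01159757,  1.60366402,  0.00597721,
        1.07137815, -0.0562925 ]), 'joint_vel': array([ 6.52375439e-04, -1.72410976e-03,  4.04596068e-05, -3.91022459e-04,
       -8.82520808e-05,  8.21361814e-04,  8.11052093e-04]), 'effort': array([-1.81076980e-04, -5.32374322e+01,  2.12178100e-02, -2.51299274e+01,
        1.13576866e-02,  7.69772858e-03, -1.10212341e-06]), 'tool_pos': array([ 6.49424830e+02, -6.80797573e-02,  2.30300314e+02]), 'tcp_rot': array([ 5.43370464e-05,  9.99999583e-01, -3.72796421e-05, -9.10826309e-04]), 'ft_force': array([-0.55157042, -0.03762708,  0.15747217]), 'torque': array([ 0.02333471, -0.03217283,  0.03208433]), 'gripper_width': 85.1548003788646}
{'intrinsics': array([[496.89932244,   0.        , 314.15439687],
       [  0.        , 496.89932244, 234.54979822],
       [  0.        ,   0.        ,   1.        ]]), 'camera_from_world': array([[-7.62955425e-01,  6.46421400e-01,  6.19615867e-03,
         4.19504883e+02],
       [-5.31566439e-01, -6.32791814e-01,  5.63037868e-01,
         1.97282972e+02
[... 539 characters left out ...]
    [-2.06000286e-01, -6.54600461e-01,  7.27366564e-01,
        -1.17343430e+03],
       [ 0.00000000e+00,  0.00000000e+00,  0.00000000e+00,
         1.00000000e+00]])}
{'intrinsics': array([[371.64829954,   0.        , 320.28116058],
       [  0.        , 371.64829954, 237.93617353],
       [  0.        ,   0.        ,   1.        ]]), 'tool_from_camera': array([[ 9.99998706e-01, -1.46514097e-03, -6.63663505e-04,
        -5.42610272e-01],
       [-1.59572794e-03, -9.55482877e-01, -2.95042242e-01,
        -7.57355373e+01],
       [-2.01840639e-04,  2.95042920e-01, -9.55483979e-01,
        -1.43231030e+02],
       [ 0.00000000e+00,  0.00000000e+00,  0.00000000e+00,
         1.00000000e+00]])}
```

View pics/scene0.png

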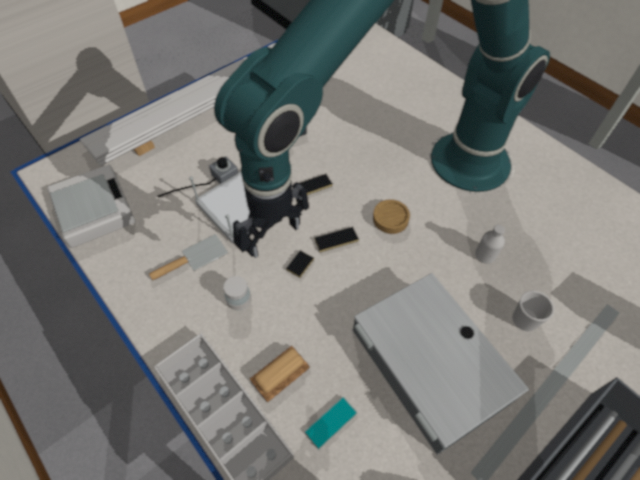

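View pics/side0.png

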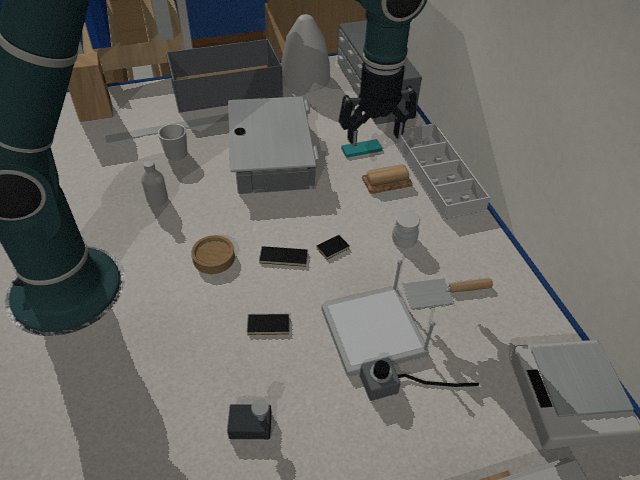

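View pics/wrist0.png

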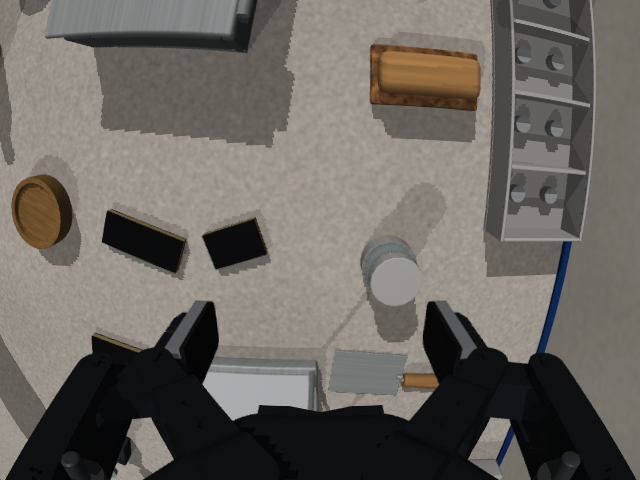

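```bash
cat > h.py <<'E'
import numpy as np, cv2
from station import sense,cams,bot
def rays(d,uv,s=None):
    uv=np.asarray(uv,float).reshape(-1,2);K=d["intrinsics"]
    n=np.column_stack([(uv[:,0]-K[0,2])/K[0,0],(uv[:,1]-K[1,2])/K[1,1]])
    if "camera_from_world" in d:
        c=np.column_stack([n[:,0],-n[:,1],-np.ones(len(n))])
        T=np.linalg.inv(d["camera_from_world"])
    else:
        th=np.hypot(n[:,0],n[:,1]);k=np.where(th>1e-9,np.sin(th)/np.maximum(th,1e-9),1)
        c=np.column_stack([n[:,0]*k,-n[:,1]*k,-np.cos(th)])
        w,x,y,z=s["tcp_rot"]
        from scipy.spatial.transform import Rotation as R
        W=np.eye(4);W[:3,:3]=R.from_quat([x,y,z,w]).as_matrix();W[:3,3]=s["tool_pos"]
        T=W@d["tool_from_camera"]
    return T[:3,3],c@T[:3,:3].T
def onz(d,uv,z,s=None):
    o,r=rays(d,uv,s);t=(z-o[2])/r[:,2]
    return o+t[:,None]*r
def proj(d,P,s=None):
    P=np.asarray(P,float).reshape(-1,3)
    if "camera_from_world" in d:
        c=P@d["camera_from_world"][:3,:3].T+d["camera_from_world"][:3,3];K=d["intrinsics"]
        return np.column_stack([K[0,0]*c[:,0]/-c[:,2]+K[0,2],-K[1,1]*c[:,1]/-c[:,2]+K[1,2]])
    from scipy.spatial.transform import Rotation as R
    w,x,y,z=s["tcp_rot"];W=np.eye(4);W[:3,:3]=R.from_quat([x,y,z,w]).as_matrix();W[:3,3]=s["tool_pos"]
    T=np.linalg.inv(W@d["tool_from_camera"]);c=P@T[:3,:3].T+T[:3,3];K=d["intrinsics"]
    r=np.hypot(c[:,0],c[:,1]);th=np.arctan2(r,-c[:,2]);k=th/np.maximum(r,1e-9)
    return np.column_stack([K[0,0]*c[:,0]*k+K[0,2],-K[1,1]*c[:,1]*k+K[1,2]])
def dark(d,th=45): return (d["color"].max(2)<th).astype(np.uint8)
def blobs(m,a0,a1):
    cs,_=cv2.findContours(m,cv2.RETR_EXTERNAL,cv2.CHAIN_APPROX_NONE)
    return [c for c in cs if a0<cv2.contourArea(c)<a1]
def rect(P):
    (c,(w,h),a)=cv2.minAreaRect(P[:,:2].astype(np.float32))
    if w<h: w,h,a=h,w,a+90
    return np.round(c,1),round(w,1),round(h,1),round((a+90)%180-90,1)
E
python3 - <<'E'
from h import *
s=sense()
for n in ["scene","side","wrist"]:
    d=cams.get_image(n)
    for c in blobs(dark(d),40,6000):
        M=cv2.moments(c);u=(M['m10']/M['m00'],M['m01']/M['m00'])
        print(n,np.round(u),cv2.contourArea(c),rect(onz(d,c,10,s)),"z61",onz(d,u,61,s)[0].round(1)[:2],"z78",onz(d,u,78,s)[0].round(1)[:2])
d=cams.get_image("side");im=d["color"][:,:,::-1]
cv2.imwrite("pics/c1.png",cv2.resize(im[270:410,310:450],None,fx=4,fy=4,interpolation=cv2.INTER_CUBIC))
cv2.imwrite("pics/c2.png",cv2.resize(im[80:200,210:340],None,fx=4,fy=4,interpolation=cv2.INTER_CUBIC))
E
```

```text
scene [532. 469.] 147.0 (array([512.7, 567.9]), 58.6, 10.4, -0.4) z61 [532.6 560.3] z78 [539.6 557.9]
scene [617. 454.] 397.5 (array([369.3, 654.9]), 138.1, 11.2, -0.0) z61 [397.3 643.1] z78 [406.8 639.2]
scene [571. 442.] 512.5 (array([412.5, 586.6]), 212.0, 9.7, -0.1) z61 [442.1 578.4] z78 [450.8 575.6]
scene [467. 332.] 69.0 (array([394.4, 318. ]), 21.7, 20.4, -40.1) z61 [421.2 322.8] z78 [430.2 324.7]
scene [299. 263.] 263.0 (array([557.6, -44.1]), 54.1, 33.2, 17.3) z61 [576.6 -19.5] z78 [582.8 -11.4]
scene [336. 238.] 402.5 (array([446.8, -41.3]), 93.6, 32.9, -21.1) z61 [471.7 -17.2] z78 [479.8  -9.1]
scene [114. 188.] 98.5 (array([ 779.2, -521.5]), 66.4, 15.3, 81.1) z61 [ 786.6 -472.7] z78 [ 789.  -456.3]
scene [272. 213.] 1962.0 (array([ 500. , -219.8]), 299.0, 167.4, 17.7) z61 [ 537.8 -166.8] z78 [ 544.7 -156. ]
scene [222. 163.] 55.0 (array([ 517.9, -417.6]), 32.6, 21.1, 55.9) z61 [ 539.3 -373.9] z78 [ 546.2 -359.4]
scene [254. 170.] 390.5 (array([ 454.9, -349. ]), 111.4, 77.1, 57.4) z61 [ 492.4 -300.6] z78 [ 500.2 -287.4]
scene [455. 155.] 401.5 (array([ 19.2, -42.2]), 95.4
[... 2317 characters left out ...]
54.5,  975.5]), 133.1, 127.5, 75.4) z61 [1098.3  886.1] z78 [1082.1  852.4]
side [385.  34.] 1973.5 (array([1071.5,  835.7]), 449.2, 255.7, 74.6) z61 [973. 725.] z78 [959.2 694.5]
side [44. 26.] 4193.0 (array([ -89.2, 1161.1]), 441.7, 299.8, 82.8) z61 [ -47.9 1050.6] z78 [ -41.8 1013.6]
wrist [234. 244.] 1903.0 (array([558.5, -43.9]), 61.2, 39.8, 17.2) z61 [571.6 -26.7] z78 [575.8 -21.2]
wrist [142. 242.] 2511.0 (array([448.1, -41.5]), 102.1, 40.2, -21.4) z61 [478.3 -25.1] z78 [487.6 -19.6]
wrist [ 64. 215.] 418.0 (array([337.5, -15. ]), 68.0, 26.6, 73.9) z61 [384.3   3. ] z78 [398.7   6.9]
wrist [182.  39.] 1987.0 (array([473.2, 176.7]), 226.8, 54.0, 1.9) z61 [529.2 159. ] z78 [535.7 154.5]
```

View pics/c1.png

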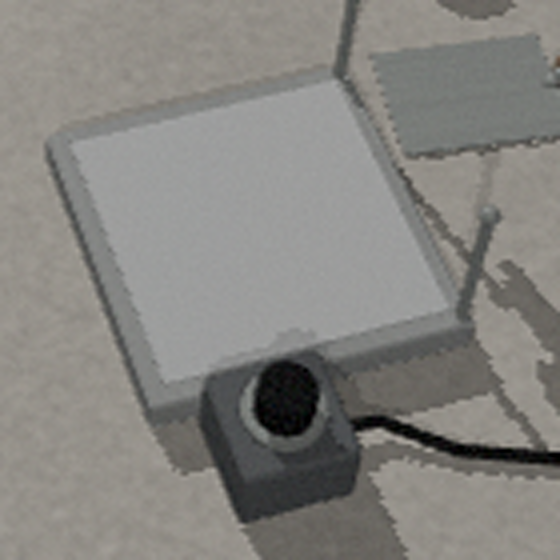

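View pics/c2.png

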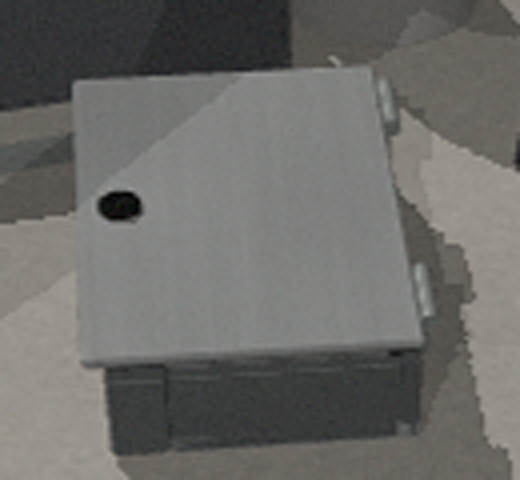

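Run:
```python
from h import *
d=cams.get_image("side")
q=np.array([[73,82],[372,67],[423,345],[82,360]])/4+[210,80]
P=onz(d,q,75);print(P.round(1),P.mean(0).round(1))
for i in range(4):
    e=P[(i+1)%4]-P[i];print(np.linalg.norm(e).round(1),np.degrees(np.arctan2(e[1],e[0])).round(1))
q=np.array([[70,142],[338,78],[457,308],[163,385]])/4+[310,270]
P=onz(d,q,21.5);print(P.round(1),P.mean(0).round(1))
for i in range(4):
    e=P[(i+1)%4]-P[i];print(np.linalg.norm(e).round(1),np.degrees(np.arctan2(e[1],e[0])).round(1))
# ball at crop(490,213), other ball?
print(onz(d,np.array([490,213])/4+[310,270],100).round(1))
s=cams.get_image("scene");im=s["color"][:,:,::-1]
cv2.imwrite("pics/c3.png",cv2.resize(im[140:260,180:310],None,fx=4,fy=4,interpolation=cv2.INTER_CUBIC))
im=d["color"][:,:,::-1]
cv2.imwrite("pics/c4.png",cv2.resize(im[240:360,370:500],None,fx=4,fy=4,interpolation=cv2.INTER_CUBIC))
```

```text
[[429.2 467.2  75. ]
 [624.  432.7  75. ]
 [574.4 147.2  75. ]
 [381.7 186.6  75. ]] [502.3 308.4  75. ]
197.9 -10.1
289.7 -99.9
196.7 168.4
284.6 80.4
[[ 494.5 -204.5   21.5]
 [ 636.2 -203.4   21.5]
 [ 638.6 -344.3   21.5]
 [ 494.3 -345.    21.5]] [ 565.9 -274.3   21.5]
141.7 0.4
140.9 -89.0
144.3 -179.7
140.5 89.9
[[ 640.2 -346.4  100. ]]
```

View pics/c3.png

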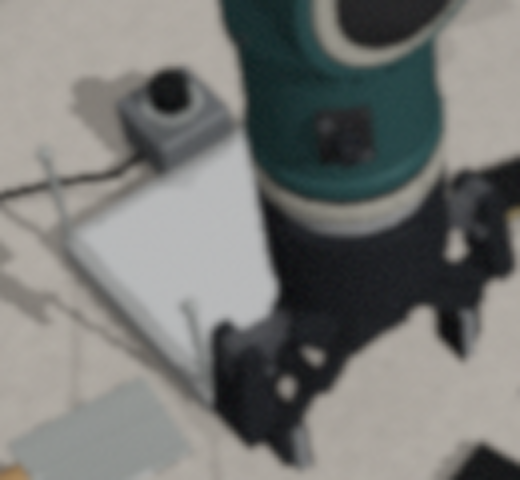

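View pics/c4.png

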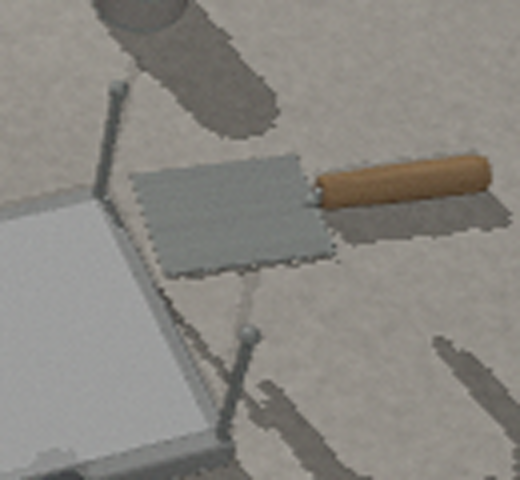

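Run:
```python
from h import *
d=cams.get_image("side");s=cams.get_image("scene")
print(onz(d,[[399.5,261.75],[432.5,323.5]],100).round(1))
print(onz(s,[[227.5,215.75],[191.25,177.5]],100).round(1))
print(onz(s,[[222.5,161.5]],61),onz(d,[[382,369]],61))
print(proj(d,[[535.9,-382.3,61]]),proj(s,[[535.9,-382.3,61]]))
```

```text
[[ 638.8 -198.1  100. ]
 [ 640.  -346.9  100. ]]
[[ 635.7 -199.8  100. ]
 [ 637.1 -347.7  100. ]]
[[ 535.67940966 -375.96269655   61.        ]] [[ 534.25372519 -386.45183947   61.        ]]
[[382.02240952 366.71737563]] [[221.00817863 160.11620302]]
```

>>> {"op": "arm_command", "data": {"moves": [{"x":-0.73,"y":-1.0},{"x":-0.73,"y":-1.0},{"x":-0.73,"y":-1.0},{"x":-0.73,"y":-1.0}], "hand": -1}}

```text
schema error: expected keys x, y, z, turn
```

>>> {"op": "arm_command", "data": {"moves": [{"x":-0.73,"y":-1.0},{"x":-0.73,"y":-1.0},{"x":-0.73,"y":-1.0},{"x":-0.73,"y":-1.0},{"x":-0.73,"y":-1.0}]}}

```text
schema error: expected keys x, y, z, turn
```

>>> {"op": "arm_command", "data": {"moves": [{"y":-0.16,"z":0.3},{"y":-0.16,"z":0.6},{"y":-0.16,"z":0.85},{"y":-0.16,"z":0.85},{"y":-0.16,"z":0.85}]}}

```text
schema error: expected keys x, y, z, turn
```

>>> {"op": "arm_command", "data": {"moves": [{"x":-0.73,"y":-1.0,"z":0,"turn":0},{"x":-0.73,"y":-1.0,"z":0,"turn":0},{"x":-0.73,"y":-1.0,"z":0,"turn":0},{"x":-0.73,"y":-1.0,"z":0,"turn":0}], "hand": -1}}

```text
time_s: 0.95
tool_pos: [538.3, 153.0, 231.5]
tcp_rot: [-0.001, 1.0, 0.001, -0.0]
ft_force: [0.4, 1.1, -0.3]
gripper_width: 28.5
```

>>> {"op": "arm_command", "data": {"moves": [{"x":-0.73,"y":-1.0,"z":0,"turn":0},{"x":-0.73,"y":-1.0,"z":0,"turn":0},{"x":-0.73,"y":-1.0,"z":0,"turn":0},{"x":-0.73,"y":-1.0,"z":0,"turn":0},{"x":-0.73,"y":-1.0,"z":0,"turn":0}]}}

```text
time_s: 1.45
tool_pos: [427.1, 305.2, 231.7]
tcp_rot: [-0.001, 1.0, 0.005, -0.0]
ft_force: [-0.3, -0.6, 0.3]
gripper_width: -0.4
```

>>> {"op": "arm_command", "data": {"moves": [{"x":0,"y":-0.16,"z":0.3,"turn":0},{"x":0,"y":-0.16,"z":0.6,"turn":0},{"x":0,"y":-0.16,"z":0.85,"turn":0},{"x":0,"y":-0.16,"z":0.85,"turn":0},{"x":0,"y":-0.16,"z":0.85,"turn":0}]}}

```text
time_s: 1.95
tool_pos: [431.7, 323.6, 104.1]
tcp_rot: [0.0, 1.0, -0.001, -0.0]
ft_force: [0.5, 0.0, 0.8]
gripper_width: -0.2
```

>>> {"op": "arm_command", "data": {"moves": [{"x":0,"y":0,"z":0.07,"turn":0},{"x":0,"y":0,"z":0.13,"turn":0},{"x":0,"y":0,"z":0.15,"turn":0},{"x":0,"y":0,"z":0.165,"turn":0},{"x":0,"y":0,"z":0.18,"turn":0},{"x":0,"y":0,"z":0.195,"turn":0},{"x":0,"y":0,"z":0.21,"turn":0},{"x":0,"y":0,"z":0.225,"turn":0}]}}

```text
time_s: 2.75
tool_pos: [431.2, 324.1, 70.2]
tcp_rot: [-0.0, 1.0, -0.0, 0.0]
ft_force: [-1.9, -1.2, 11.1]
gripper_width: -0.1
```

>>> {"op": "arm_command", "data": {"moves": [{"x":0,"y":0,"z":0.01,"turn":0},{"x":0,"y":0,"z":0.01,"turn":0},{"x":0,"y":0,"z":0.01,"turn":0}]}}

```text
time_s: 3.05
tool_pos: [431.2, 324.1, 69.7]
tcp_rot: [0.0, 1.0, -0.0, 0.0]
ft_force: [-3.3, -2.9, 13.0]
gripper_width: 0.1
```

>>> {"op": "arm_command", "data": {"moves": [{"x":0,"y":0,"z":-0.03,"turn":0},{"x":0,"y":0,"z":-0.07,"turn":0},{"x":0,"y":0,"z":-0.12,"turn":0},{"x":0,"y":0,"z":-0.4,"turn":0},{"x":-0.2,"y":0.1,"z":-0.7,"turn":0},{"x":-0.2,"y":0.3,"z":-1.0,"turn":0},{"x":-0.2,"y":0.6,"z":-1.0,"turn":0},{"x":-0.2,"y":0.9,"z":-1.0,"turn":0}]}}

```text
time_s: 3.85
tool_pos: [401.8, 188.4, 220.9]
tcp_rot: [-0.001, 1.0, 0.001, 0.002]
ft_force: [1.0, -0.5, -0.8]
gripper_width: 0.1
```

>>> {"op": "arm_command", "data": {"moves": [{"x":0.3,"y":0.3,"z":0,"turn":0},{"x":0.5,"y":0.6,"z":0,"turn":0},{"x":0.7,"y":0.9,"z":0,"turn":0},{"x":0.7,"y":1.0,"z":0,"turn":0}]}}

```text
time_s: 4.25
tool_pos: [508.1, 35.9, 219.0]
tcp_rot: [0.0, 1.0, -0.001, 0.001]
ft_force: [0.3, 0.9, -0.7]
gripper_width: 0.0
```

>>> {"op": "arm_command", "data": {"moves": [{"x":0,"y":1,"z":0,"turn":0},{"x":0,"y":1,"z":0,"turn":0},{"x":0,"y":1,"z":0,"turn":0},{"x":0,"y":1,"z":0,"turn":0}]}}

```text
time_s: 4.65
tool_pos: [505.1, -119.1, 218.9]
tcp_rot: [0.002, 1.0, -0.006, 0.0]
ft_force: [0.5, 0.2, 0.5]
gripper_width: 0.2
```

Run:
```python
from h import *
s=sense();print(s["tool_pos"],s["time_s"],s["gripper_width"])
d=cams.get_image("side");cv2.imwrite("pics/s2.png",d["color"][:,:,::-1])
```

```text
[ 505.11724948 -119.10008336  218.89181677] 4.65 0.17619209316405648
```

View pics/s2.png

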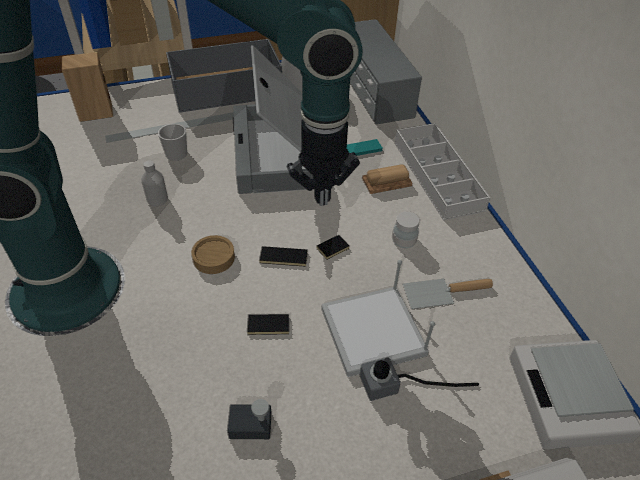

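>>> {"op": "arm_command", "data": {"moves": [{"x":0.19,"y":1,"z":0,"turn":0},{"x":0.19,"y":1,"z":0,"turn":0},{"x":0.19,"y":1,"z":0,"turn":0},{"x":0.19,"y":1,"z":0,"turn":0}]}}

```text
time_s: 5.1
tool_pos: [534.3, -267.2, 218.6]
tcp_rot: [0.002, 1.0, -0.004, 0.0]
ft_force: [-0.9, -0.2, -0.0]
gripper_width: -0.1
```

>>> {"op": "arm_command", "data": {"moves": [{"x":0,"y":0.8,"z":0,"turn":0},{"x":0,"y":0.8,"z":0.3,"turn":0},{"x":0,"y":0.8,"z":0.6,"turn":0},{"x":0,"y":0.8,"z":0.85,"turn":0},{"x":0,"y":0.8,"z":0.85,"turn":0},{"x":0,"y":0.8,"z":0.85,"turn":0}]}}

```text
time_s: 5.7
tool_pos: [534.6, -378.8, 90.0]
tcp_rot: [-0.001, 1.0, 0.001, -0.001]
ft_force: [-0.4, -0.4, 0.3]
gripper_width: -0.0
```

Run:
```python
from h import *
s=sense();print(s["tool_pos"],s["time_s"],s["gripper_width"])
for n in ["side","scene"]:
    d=cams.get_image(n);cv2.imwrite(f"pics/{n}3.png",d["color"][:,:,::-1]); print(proj(d,[[535,-381.5,61],s["tool_pos"]]))
```

```text
[ 534.61171617 -378.79359083   89.97537659] 5.7 -0.004005154276892144
[[381.36670468 366.45088546]
 [382.28548453 356.18498567]]
[[221.48234635 160.1265927 ]
 [220.50468276 152.66228454]]
```

View pics/side3.png

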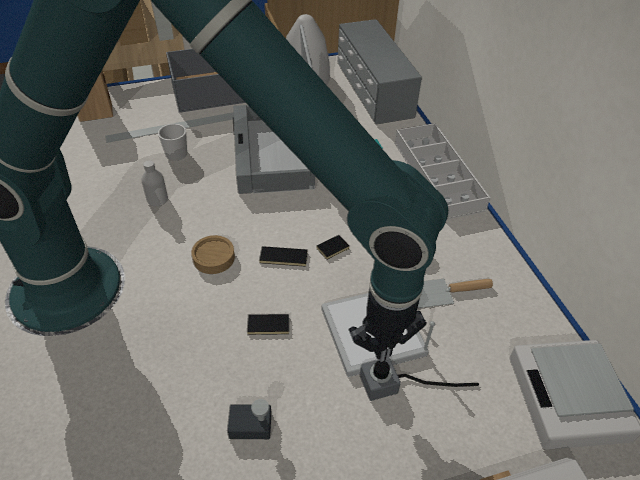

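>>> {"op": "arm_command", "data": {"moves": [{"x":0,"y":0,"z":0.1,"turn":0},{"x":0,"y":0,"z":0.18,"turn":0},{"x":0,"y":0,"z":0.2,"turn":0},{"x":0,"y":0,"z":0.22,"turn":0},{"x":0,"y":0,"z":0.24,"turn":0},{"x":0,"y":0,"z":0.26,"turn":0},{"x":0,"y":0,"z":0.28,"turn":0},{"x":0,"y":0,"z":0.3,"turn":0}]}}

```text
time_s: 6.6
tool_pos: [534.5, -380.6, 46.4]
tcp_rot: [-0.0, 1.0, 0.0, 0.0]
ft_force: [-1.7, 2.6, 4.3]
gripper_width: -0.3
```

>>> {"op": "arm_command", "data": {"moves": [{"x":0,"y":0,"z":0.02,"turn":0},{"x":0,"y":0,"z":0.03,"turn":0},{"x":0,"y":0,"z":0.03,"turn":0},{"x":0,"y":0,"z":0.03,"turn":0}]}}

```text
time_s: 7.0
tool_pos: [534.7, -380.8, 44.8]
tcp_rot: [-0.0, 1.0, -0.0, 0.0]
ft_force: [-8.4, 7.5, 24.7]
gripper_width: -0.3
```

>>> {"op": "arm_command", "data": {"moves": [{"x":0,"y":0,"z":-0.03,"turn":0},{"x":0,"y":0,"z":-0.06,"turn":0},{"x":0,"y":0,"z":-0.09,"turn":0},{"x":0,"y":0,"z":-0.12,"turn":0},{"x":0,"y":0,"z":-0.2,"turn":0},{"x":0,"y":0,"z":-0.5,"turn":-0.05},{"x":0,"y":-0.3,"z":-0.8,"turn":-0.1},{"x":0,"y":-0.6,"z":-1.0,"turn":-0.15}]}}

```text
time_s: 7.8
tool_pos: [534.5, -306.9, 184.0]
tcp_rot: [0.002, 0.975, 0.224, 0.001]
ft_force: [0.5, -0.1, -0.1]
gripper_width: -0.1
```

Run:
```python
from h import *
s=sense();print(s["tool_pos"],s["time_s"],s["gripper_width"])
for n in ["side"]:
    d=cams.get_image(n);cv2.imwrite(f"pics/{n}4.png",d["color"][:,:,::-1])
```

```text
[ 534.47013349 -306.87094972  183.96949405] 7.8 -0.06231412072376172
```

View pics/side4.png

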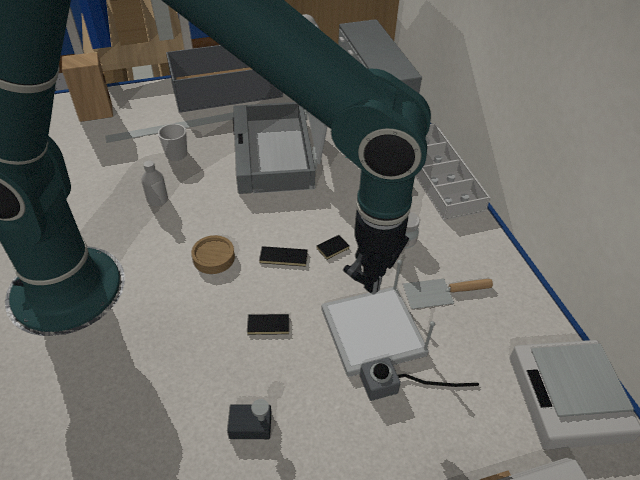

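Run:
```python
from h import *
for f in ["side0","side4"]:
    im=cv2.imread(f"pics/{f}.png");print(im[330:340,365:375].mean((0,1)), [im[10:15,500:505].mean()])
im=cv2.imread("pics/side4.png");cv2.imwrite("pics/c5.png",cv2.resize(im[270:410,310:450],None,fx=4,fy=4,interpolation=cv2.INTER_CUBIC))
from scipy.spatial.transform import Rotation as R
d=cams.get_image("side")
for c in blobs(dark(d),40,1000):
    M=cv2.moments(c);u=(M['m10']/M['m00'],M['m01']/M['m00'])
    print(np.round(u,1),rect(onz(d,c,10)),"z51",onz(d,u,51)[0].round(1)[:2],"z61",onz(d,u,61)[0].round(1)[:2])
```

```text
[156.08 156.48 155.9 ] [np.float64(117.38666666666667)]
[167.45 167.89 167.2 ] [np.float64(126.76)]
[253.1 432.2] (array([ 298. , -392.2]), 69.8, 57.1, -16.1) z51 [ 298.2 -431. ] z61 [ 297.8 -435.7]
[436.8 381.6] (array([ 637.3, -411.1]), 142.6, 14.1, -24.1) z51 [ 618.8 -429.9] z61 [ 614.8 -434.6]
[539.1 388.3] (array([ 805.6, -472.1]), 72.4, 19.9, 78.7) z51 [ 781.4 -489.8] z61 [ 775.5 -493.8]
[380.9 370.9] (array([ 547.2, -362.3]), 31.1, 25.4, 69.4) z51 [ 534.1 -384.1] z61 [ 531.  -389.3]
[268. 323.] (array([ 374.4, -204.7]), 77.8, 37.3, -15.9) z51 [ 369.5 -233.2] z61 [ 368.3 -240.1]
[100.7 306.8] (array([ 71.4, -62.8]), 153.3, 33.9, 51.7) z51 [  75.9 -111.2] z61 [  78.1 -119.5]
[283.3 254.8] (array([447.1, -42.2]), 98.5, 39.6, -21.2) z51 [438.4 -77.7] z61 [436.4 -86.4]
[332.4 245.6] (array([555.9, -44.5]), 58.6, 38.5, 17.4) z51 [543.  -80.7] z61 [539.9 -89.4]
[  7.9 203.1] (array([-123.3,  300. ]), 131.1, 41.0, -86.0) z51 [-108.4  234.9] z61 [-104.1  222.7]
[385.8 186.1] (array([749.7, 127.7]), 233.9, 144.6, 75.4) z51 [718.7  63.5] z61 [713.6  53.2]
[422.9 115. ] (array([944.4, 353.9]), 257.4, 35.7, 63.0) z51 [917.6 302. ] z61 [910.2 289. ]
```

View pics/c5.png

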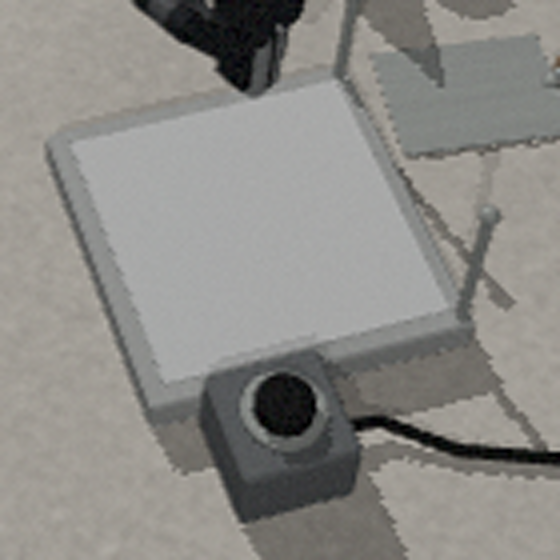

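```bash
cat >> h.py <<'E'
def plan(c,t):
    """c=(x,y,z,yawdeg) commanded, t target -> move units"""
    a=np.radians(c[3]);D=np.array(t[:3],float)-np.array(c[:3],float)
    ux=D@[np.cos(a),np.sin(a),0];uy=D@[np.sin(a),-np.cos(a),0]
    return np.round([ux/150,uy/150,-D[2]/150,-(t[3]-c[3])/180],3)
def yaw(s):
    w,x,y,z=s["tcp_rot"]
    from scipy.spatial.transform import Rotation as R
    m=R.from_quat([x,y,z,w]).as_matrix();return np.degrees(np.arctan2(m[1,0],m[0,0]))
E
python3 -c "
from h import *
s=sense();print(s['tool_pos'],yaw(s))
print(plan((534.5,-291,191.5,27),(556,-44.5,191.5,107.5)))"
```

```text
[ 538.49765817 -300.06415134  186.73175765] 26.355576199670406
[ 0.874 -1.399 -0.    -0.447]
```

>>> {"op": "arm_command", "data": {"moves": [{"x":0.437,"y":-0.7,"z":0,"turn":0},{"x":0.437,"y":-0.7,"z":0,"turn":0},{"x":0.437,"y":-0.7,"z":0,"turn":0},{"x":0.437,"y":-0.7,"z":0,"turn":0}], "hand": 1}}

```text
time_s: 8.3
tool_pos: [548.8, -177.3, 181.6]
tcp_rot: [-0.001, 0.974, 0.226, 0.001]
ft_force: [0.6, 0.0, -0.4]
gripper_width: 58.1
```

>>> {"op": "arm_command", "data": {"moves": [{"x":0.437,"y":-0.7,"z":0,"turn":-0.447},{"x":0.437,"y":-0.7,"z":0,"turn":-0.447},{"x":0.437,"y":-0.7,"z":0,"turn":-0.447},{"x":0.437,"y":-0.7,"z":0,"turn":-0.447},{"x":0.437,"y":-0.7,"z":0.2,"turn":-0.447},{"x":0.437,"y":-0.7,"z":0.4,"turn":-0.447},{"x":0.437,"y":-0.7,"z":0.6,"turn":-0.447},{"x":0.437,"y":-0.7,"z":0.7,"turn":-0.447}]}}

```text
time_s: 9.1
tool_pos: [559.9, -61.0, 73.8]
tcp_rot: [-0.001, 0.677, 0.736, -0.001]
ft_force: [-1.0, -0.6, 0.2]
gripper_width: 85.4
```

Run:
```python
from h import *
s=sense();print(s["tool_pos"],yaw(s),s["time_s"],s["gripper_width"])
d=cams.get_image("wrist");cv2.imwrite("pics/w5.png",d["color"][:,:,::-1])
```

```text
[559.91039769 -61.01844973  73.79813568] 94.74353345984 9.1 85.42769534610555
```

View pics/w5.png

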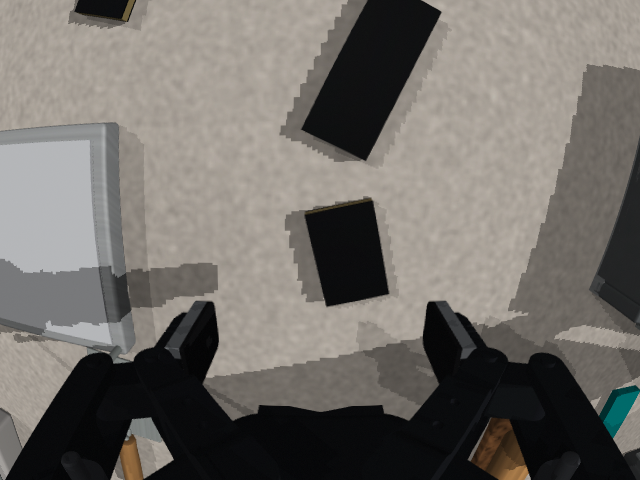

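>>> {"op": "arm_command", "data": {"moves": [{"x":0,"y":0,"z":0,"turn":0},{"x":0,"y":0,"z":0,"turn":0}]}}

```text
time_s: 9.35
tool_pos: [562.1, -60.2, 77.1]
tcp_rot: [0.001, 0.68, 0.733, 0.0]
ft_force: [0.3, 0.5, 1.2]
gripper_width: 85.6
```

Run:
```python
from h import *
s=sense();d=cams.get_image("wrist")
print(s["tool_pos"],yaw(s))
for c in blobs(dark(d),2000,20000):
    M=cv2.moments(c);u=(M['m10']/M['m00'],M['m01']/M['m00']); print(np.round(u),rect(onz(d,c,10,s)))
c=(*s["tool_pos"],yaw(s)); print(plan(c,(556.5,-44.5,40,107.5)))
```

```text
[562.07241791 -60.17927326  77.13619765] 94.26638532194436
[346. 247.] (array([557.3, -44.2]), 60.4, 39.7, 17.1)
[625. 258.] (array([545.9, 174.4]), 134.0, 53.8, 22.8)
[366.  70.] (array([446.9, -41. ]), 100.1, 39.7, -21.2)
[ 0.107 -0.029  0.248 -0.074]
```

>>> {"op": "arm_command", "data": {"moves": [{"x":0.106,"y":-0.03,"z":0.1,"turn":-0.03},{"x":0.106,"y":-0.03,"z":0.25,"turn":-0.072},{"x":0.106,"y":-0.03,"z":0.25,"turn":-0.072},{"x":0.106,"y":-0.03,"z":0.25,"turn":-0.072}]}}

```text
time_s: 9.8
tool_pos: [556.1, -44.1, 39.7]
tcp_rot: [0.001, 0.593, 0.805, 0.0]
ft_force: [-0.2, 0.5, -0.5]
gripper_width: 85.5
```

Run:
```python
from h import *
s=sense();d=cams.get_image("wrist")
c=(*s["tool_pos"],yaw(s)); print(c,plan(c,(557,-44.3,-2,107.2)))
cv2.imwrite("pics/w6.png",d["color"][:,:,::-1])
```

```text
(np.float64(556.0659382373485), np.float64(-44.060333261374375), np.float64(39.665920323389486), np.float64(107.24283826166761)) [-0.003  0.005  0.278  0.   ]
```

View pics/w6.png

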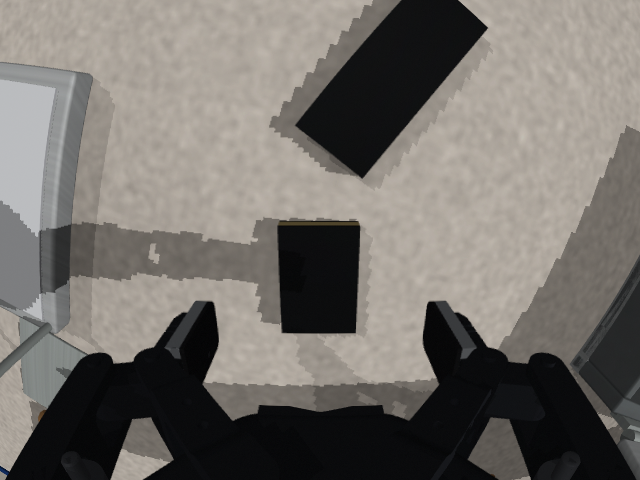

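>>> {"op": "arm_command", "data": {"moves": [{"x":0,"y":0.003,"z":0.15,"turn":0},{"x":0,"y":0.003,"z":0.265,"turn":0},{"x":0,"y":0.003,"z":0.265,"turn":0},{"x":0,"y":0.003,"z":0.265,"turn":0}]}}

```text
time_s: 10.25
tool_pos: [556.7, -43.7, 0.1]
tcp_rot: [0.001, 0.592, 0.806, 0.0]
ft_force: [0.9, 0.0, 0.0]
gripper_width: 85.4
```

>>> {"op": "arm_command", "data": {"moves": [{"x":0,"y":0,"z":0,"turn":0},{"x":0,"y":0,"z":0,"turn":0},{"x":0,"y":0,"z":0,"turn":0},{"x":0,"y":0,"z":0,"turn":0},{"x":0,"y":0,"z":0,"turn":0},{"x":0,"y":0,"z":0,"turn":0},{"x":0,"y":0,"z":0,"turn":0},{"x":0,"y":0,"z":0,"turn":0}], "hand": -1}}

```text
time_s: 11.05
tool_pos: [556.6, -43.6, 0.1]
tcp_rot: [0.001, 0.591, 0.806, 0.0]
ft_force: [-0.9, -0.9, 6.5]
gripper_width: 37.8
```

>>> {"op": "arm_command", "data": {"moves": [{"x":0,"y":0,"z":-0.03,"turn":0},{"x":0,"y":0,"z":-0.2,"turn":0},{"x":0,"y":0,"z":-0.45,"turn":0},{"x":0,"y":0,"z":-0.75,"turn":0},{"x":0,"y":0,"z":-0.9,"turn":0},{"x":0,"y":0,"z":-0.9,"turn":0},{"x":0,"y":0,"z":-0.9,"turn":0}]}}

```text
time_s: 11.75
tool_pos: [555.7, -43.7, 134.3]
tcp_rot: [0.0, 0.591, 0.806, 0.0]
ft_force: [-0.1, 0.0, -1.0]
gripper_width: 38.0
```

Run:
```python
from h import *
s=sense()
c=(*s["tool_pos"],yaw(s)); print(c,s["ft_force"],s["gripper_width"],plan(c,(564.5,-273.7,135,90)))
for n in ["wrist","side"]:
    d=cams.get_image(n);im=d["color"][:,:,::-1]
    if n=="side": im=cv2.resize(im[140:290,270:420],None,fx=4,fy=4,interpolation=cv2.INTER_CUBIC); print(proj(d,[s["tool_pos"]]))
    cv2.imwrite(f"pics/{n}7.png",im)
```

```text
(np.float64(555.7414658020994), np.float64(-43.69775731652819), np.float64(134.30437864695415), np.float64(107.47394217208779)) [-0.09345738  0.01897287 -0.96955331] 38.04214904338468 [-1.48  -0.405 -0.005  0.097]
[[334.36813461 203.5106169 ]]
```

View pics/wrist7.png

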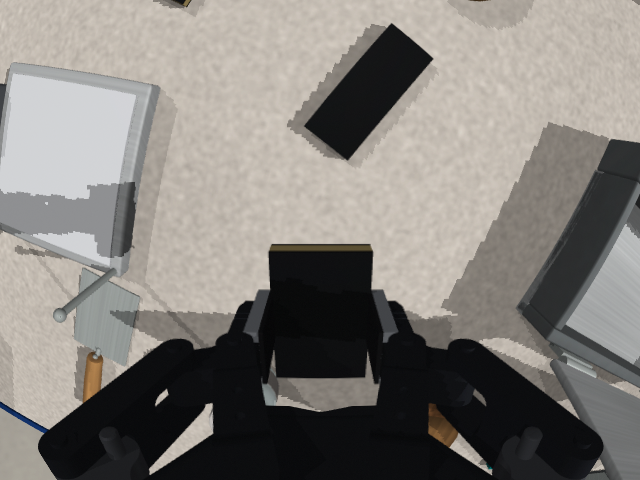

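View pics/side7.png

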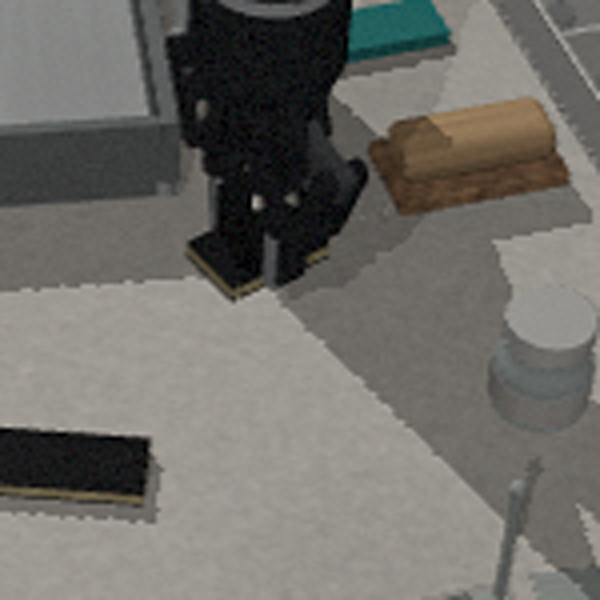

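>>> {"op": "arm_command", "data": {"moves": [{"x":-0.25,"y":-0.07,"z":0,"turn":0},{"x":-0.5,"y":-0.14,"z":0,"turn":0},{"x":-0.74,"y":-0.2,"z":0,"turn":0},{"x":-0.99,"y":-0.27,"z":0,"turn":0}]}}

```text
time_s: 12.25
tool_pos: [561.0, -198.1, 132.2]
tcp_rot: [-0.002, 0.591, 0.807, -0.0]
ft_force: [0.4, -0.5, -1.7]
gripper_width: 37.9
```

>>> {"op": "arm_command", "data": {"moves": [{"x":-0.25,"y":-0.07,"z":0,"turn":0.03},{"x":-0.4,"y":-0.11,"z":0,"turn":0.06},{"x":-0.488,"y":-0.135,"z":0,"turn":0.1},{"x":-0.488,"y":-0.135,"z":0.1,"turn":0.1},{"x":-0.488,"y":-0.135,"z":0.2,"turn":0.1},{"x":-0.488,"y":-0.135,"z":0.26,"turn":0.1},{"x":-0.488,"y":-0.135,"z":0.26,"turn":0.1},{"x":-0.488,"y":-0.135,"z":0.26,"turn":0.1}]}}

```text
time_s: 13.05
tool_pos: [564.6, -272.0, 94.4]
tcp_rot: [-0.001, 0.709, 0.705, 0.0]
ft_force: [-0.0, 0.4, 0.4]
gripper_width: 37.9
```

>>> {"op": "arm_command", "data": {"moves": [{"x":0,"y":0,"z":0,"turn":0},{"x":0,"y":0,"z":0,"turn":0}]}}

```text
time_s: 13.25
tool_pos: [565.1, -273.1, 95.8]
tcp_rot: [0.001, 0.71, 0.704, 0.0]
ft_force: [-0.1, -0.1, -0.6]
gripper_width: 37.8
```

Run:
```python
from h import *
s=sense()
c=(*s["tool_pos"],yaw(s)); print(c,s["ft_force"],s["gripper_width"],plan(c,(564.5,-273.7,95,90)))
for n in ["wrist","side"]:
    d=cams.get_image(n);im=d["color"][:,:,::-1]
    if n=="side": im=cv2.resize(im[220:370,310:460],None,fx=4,fy=4,interpolation=cv2.INTER_CUBIC); print(proj(d,[s["tool_pos"]]))
    cv2.imwrite(f"pics/{n}8.png",im)
```

```text
(np.float64(565.1178174282154), np.float64(-273.1390845879549), np.float64(95.76142809871573), np.float64(89.530222172928)) [-0.1362853  -0.06173383 -0.59816498] 37.84287956237457 [-0.004 -0.004  0.005 -0.003]
[[377.26117051 301.76068805]]
```

View pics/side8.png

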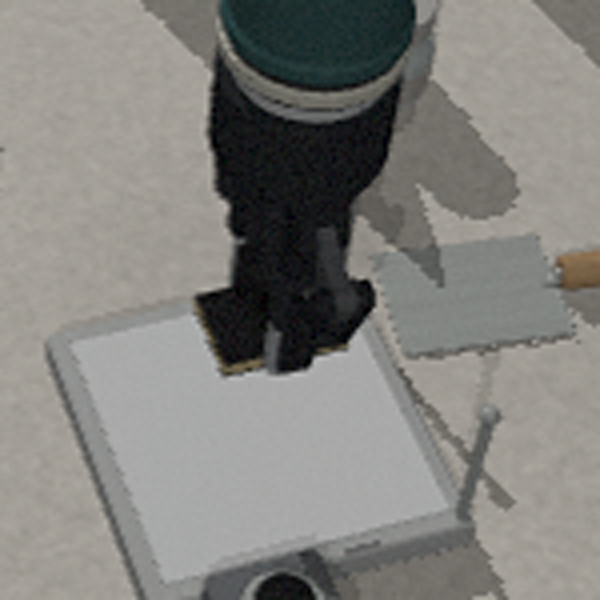

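View pics/wrist8.png

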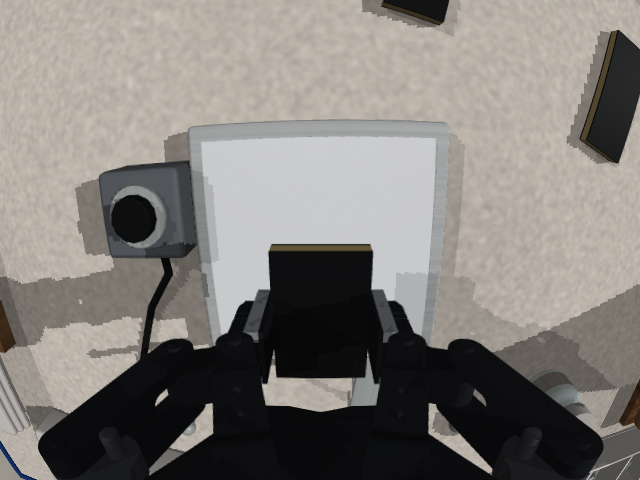

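>>> {"op": "arm_command", "data": {"moves": [{"x":0,"y":0,"z":0,"turn":0},{"x":0,"y":0,"z":0,"turn":0},{"x":0,"y":0,"z":0,"turn":0},{"x":0,"y":0,"z":0,"turn":0},{"x":0,"y":0,"z":0,"turn":0},{"x":0,"y":0,"z":0,"turn":0},{"x":0,"y":0,"z":0,"turn":0},{"x":0,"y":0,"z":0,"turn":0}]}}

```text
time_s: 14.15
tool_pos: [564.6, -273.2, 95.0]
tcp_rot: [0.0, 0.71, 0.704, -0.0]
ft_force: [1.1, -0.3, -0.5]
gripper_width: 38.2
```

>>> {"op": "arm_command", "data": {"moves": [{"x":0,"y":0,"z":0,"turn":0},{"x":0,"y":0,"z":0,"turn":0},{"x":0,"y":0,"z":0,"turn":0},{"x":0,"y":0,"z":0,"turn":0},{"x":0,"y":0,"z":0,"turn":0},{"x":0,"y":0,"z":0,"turn":0},{"x":0,"y":0,"z":0,"turn":0},{"x":0,"y":0,"z":0,"turn":0}]}}

```text
time_s: 14.95
tool_pos: [564.6, -273.2, 95.0]
tcp_rot: [0.0, 0.71, 0.704, 0.0]
ft_force: [-0.2, -0.3, 1.1]
gripper_width: 37.9
```

>>> {"op": "arm_command", "data": {"moves": [{"x":0,"y":0,"z":0,"turn":0},{"x":0,"y":0,"z":0,"turn":0},{"x":0,"y":0,"z":0,"turn":0},{"x":0,"y":0,"z":0,"turn":0},{"x":0,"y":0,"z":0,"turn":0},{"x":0,"y":0,"z":0,"turn":0}]}}

```text
time_s: 15.55
tool_pos: [564.6, -273.2, 95.0]
tcp_rot: [0.0, 0.71, 0.704, 0.0]
ft_force: [-0.0, -0.4, -0.5]
gripper_width: 37.8
```

Run:
```python
from h import *
d=cams.get_image("side");im=d["color"][:,:,::-1]
cv2.imwrite("pics/c9.png",cv2.resize(im[60:210,200:350],None,fx=4,fy=4,interpolation=cv2.INTER_CUBIC))
s=sense();c=(*s["tool_pos"],yaw(s)); print(c)
```

```text
(np.float64(564.597880741999), np.float64(-273.19597403790306), np.float64(94.99563795339526), np.float64(89.49392867450706))
```

View pics/c9.png

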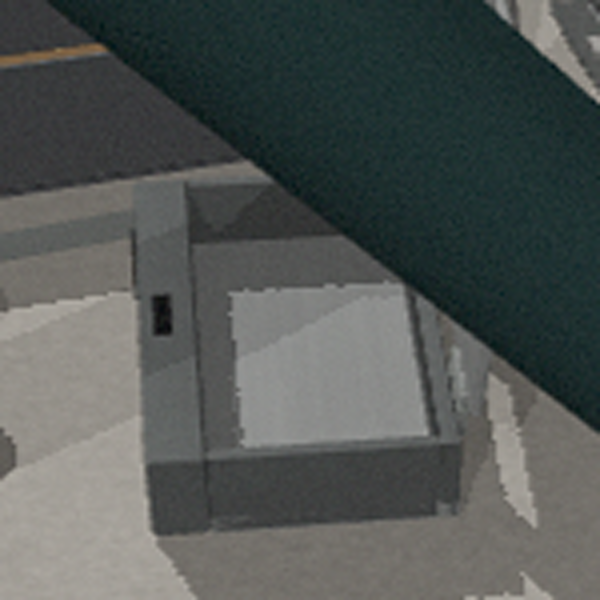

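Run:
```python
from h import *
d=cams.get_image("side")
P=onz(d,np.array([[137,182],[148,462],[460,440],[162,314]])/4+[200,60],58)
print(P.round(1))
for a,b in((0,1),(1,2)):
    e=P[b]-P[a];print(np.linalg.norm(e),np.degrees(np.arctan2(e[1],e[0])))
e=(P[0]-P[1])/np.linalg.norm(P[0]-P[1]);n=np.array([e[1],-e[0],0]);
m=(P[0]+P[1])/2;print("front mid",m,"origin",m+105*n, "slot rel",(P[3]-m)@n,(P[3]-m)@e)
```

```text
[[443.4 465.8  58. ]
 [394.8 183.6  58. ]
 [574.9 154.2  58. ]
 [430.7 319.9  58. ]]
286.35802005439297 -99.77791220312491
182.52374046925095 -9.276410423179351
front mid [419.08870544 324.67152229  58.        ] origin [522.56341683 306.83941354  58.        ] slot rel 12.23324773758217 -2.768729665808725
```

>>> {"op": "arm_command", "data": {"moves": [{"x":0,"y":0,"z":-0.3,"turn":0},{"x":0.1,"y":0,"z":-0.55,"turn":0},{"x":0.3,"y":0,"z":-0.7,"turn":0},{"x":0.6,"y":0,"z":-0.7,"turn":0},{"x":0.9,"y":-0.05,"z":-0.7,"turn":0},{"x":1.0,"y":-0.05,"z":-0.7,"turn":0}]}}

```text
time_s: 16.25
tool_pos: [557.9, -117.3, 200.6]
tcp_rot: [-0.001, 0.708, 0.706, 0.001]
ft_force: [0.4, -0.9, 0.2]
gripper_width: 38.3
```

>>> {"op": "arm_command", "data": {"moves": [{"x":0.3,"y":0,"z":0,"turn":0},{"x":0.6,"y":0,"z":0,"turn":0},{"x":0.9,"y":-0.05,"z":0,"turn":0},{"x":1.0,"y":-0.1,"z":0,"turn":0}]}}

```text
time_s: 16.65
tool_pos: [544.3, 32.4, 200.2]
tcp_rot: [-0.001, 0.708, 0.706, 0.001]
ft_force: [1.0, 0.7, -0.3]
gripper_width: 38.0
```

>>> {"op": "arm_command", "data": {"moves": [{"x":0.3,"y":0,"z":0,"turn":0},{"x":0.6,"y":0,"z":0,"turn":0},{"x":0.9,"y":-0.05,"z":0,"turn":0},{"x":1.0,"y":-0.1,"z":0,"turn":0}]}}

```text
time_s: 17.05
tool_pos: [530.3, 182.0, 200.2]
tcp_rot: [-0.001, 0.708, 0.706, 0.001]
ft_force: [-1.2, 0.7, -0.7]
gripper_width: 38.0
```

>>> {"op": "arm_command", "data": {"moves": [{"x":0.3,"y":0,"z":0,"turn":0.02},{"x":0.6,"y":0,"z":0,"turn":0.05},{"x":0.9,"y":0,"z":0,"turn":0.053},{"x":1.0,"y":0,"z":0,"turn":0.053},{"x":1.0,"y":0,"z":0,"turn":0.053}]}}

```text
time_s: 17.55
tool_pos: [531.7, 329.6, 199.6]
tcp_rot: [-0.0, 0.765, 0.644, 0.0]
ft_force: [-0.9, -0.5, -0.9]
gripper_width: 38.3
```

Run:
```python
from h import *
s=sense()
c=(*s["tool_pos"],yaw(s)); print(c,s["ft_force"],s["gripper_width"],plan(c,(533,381,100,80)))
for n in ["wrist","side"]:
    d=cams.get_image(n);im=d["color"][:,:,::-1]
    cv2.imwrite(f"pics/{n}9.png",im)
```

```text
(np.float64(531.6552608621919), np.float64(329.58146835247373), np.float64(199.63522138920382), np.float64(80.18928101540916)) [-0.9149738  -0.53942728 -0.86700758] 38.32311170932139 [ 0.339 -0.05   0.664  0.001]
```

View pics/side9.png

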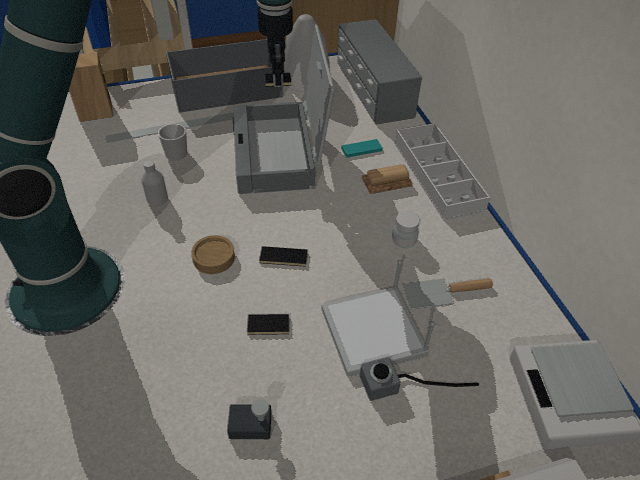

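View pics/wrist9.png

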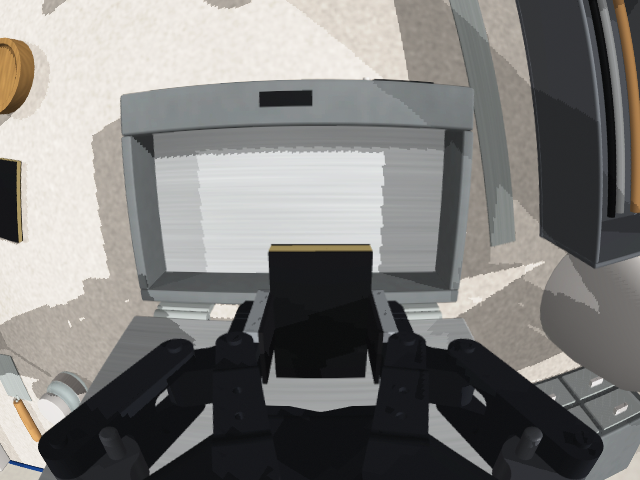

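Run:
```python
from h import *
s=sense();d=cams.get_image("wrist")
u=np.array([.985,-.174]);v=np.array([.174,.985]);o=np.array([520,307])
for z,q in ((12,[[153,131],[446,129],[435,272],[163,274]]),(58,[[122,135],[473,130],[121,97],[474,87],[458,300],[143,300]])):
    P=onz(d,q,z,s)[:,:2]; print(P.round(1)); print(np.column_stack([(P-o)@u,(P-o)@v]).round(1)); print(P[:4].mean(0))
```

```text
[[428.  184.5]
 [476.5 451.7]
 [613.5 427.1]
 [569.  154.9]]
[[ -69.3 -136.7]
 [ -68.   134.9]
 [  71.3  134.5]
 [  74.7 -141.3]]
[521.75517837 304.51218023]
[[427.6 176.2]
 [477.2 459.2]
 [395.9 182.2]
 [442.6 465.3]
 [623.8 435.1]
 [575.7 150.3]]
[[ -68.2 -144.9]
 [ -68.7  142.5]
 [-100.5 -144.5]
 [-103.7  142.4]
 [  79.9  144.2]
 [  82.2 -144.6]]
[435.82910049 320.73732924]
```

>>> {"op": "arm_command", "data": {"moves": [{"x":0.2,"y":-0.03,"z":0,"turn":0},{"x":0.333,"y":-0.04,"z":0.2,"turn":0},{"x":0.333,"y":-0.04,"z":0.45,"turn":0},{"x":0.333,"y":-0.04,"z":0.7,"turn":0},{"x":0.333,"y":-0.04,"z":0.9,"turn":0},{"x":0.333,"y":-0.04,"z":0.95,"turn":0},{"x":0.333,"y":-0.04,"z":0.95,"turn":0}]}}

```text
time_s: 18.4
tool_pos: [535.6, 375.2, 56.7]
tcp_rot: [0.0, 0.767, 0.642, -0.001]
ft_force: [-0.3, -0.2, 0.7]
gripper_width: 37.9
```

Run:
```python
from h import *
s=sense()
c=(*s["tool_pos"],yaw(s)); print(c,s["ft_force"],s["gripper_width"],plan(c,(534,380,13.5,80)))
d=cams.get_image("wrist");cv2.imwrite("pics/w10.png",d["color"][:,:,::-1])
```

```text
(np.float64(535.582231513546), np.float64(375.20092205480427), np.float64(56.67696257743194), np.float64(79.8290920541133)) [-0.26667744 -0.22507537  0.70039272] 37.85388701077177 [ 0.03  -0.016  0.288 -0.001]
```

View pics/w10.png

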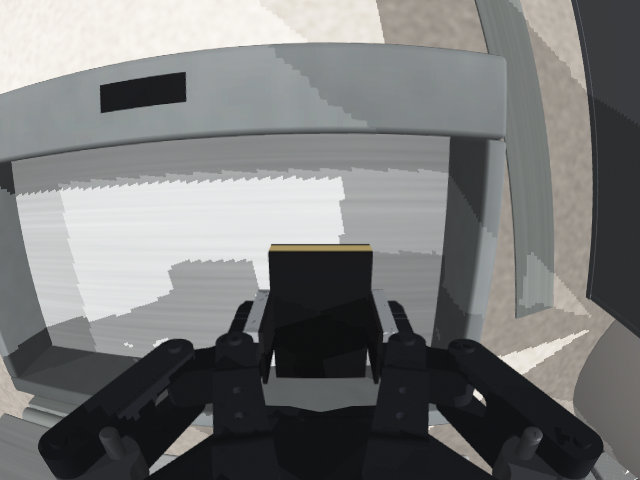

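>>> {"op": "arm_command", "data": {"moves": [{"x":-0.03,"y":-0.015,"z":0.1,"turn":0},{"x":-0.03,"y":-0.015,"z":0.2,"turn":0},{"x":-0.03,"y":-0.015,"z":0.25,"turn":0},{"x":-0.03,"y":-0.015,"z":0.28,"turn":0},{"x":-0.03,"y":-0.015,"z":0.28,"turn":0},{"x":-0.03,"y":-0.015,"z":0.28,"turn":0}]}}

```text
time_s: 19.05
tool_pos: [532.5, 373.7, 15.9]
tcp_rot: [-0.0, 0.766, 0.643, 0.0]
ft_force: [-0.7, -0.3, -0.5]
gripper_width: 38.0
```

>>> {"op": "arm_command", "data": {"moves": [{"x":0,"y":0,"z":0.01,"turn":0},{"x":0,"y":0,"z":0.02,"turn":0},{"x":0,"y":0,"z":0.02,"turn":0}]}}

```text
time_s: 19.35
tool_pos: [532.2, 373.3, 12.5]
tcp_rot: [0.0, 0.766, 0.642, -0.0]
ft_force: [-0.0, 0.3, -0.1]
gripper_width: 38.1
```

>>> {"op": "arm_command", "data": {"moves": [{"x":0,"y":0,"z":0,"turn":0},{"x":0,"y":0,"z":0,"turn":0},{"x":0,"y":0,"z":0,"turn":0},{"x":0,"y":0,"z":0,"turn":0}], "hand": 0.25}}

```text
time_s: 19.75
tool_pos: [532.3, 373.4, 12.6]
tcp_rot: [0.0, 0.766, 0.642, 0.0]
ft_force: [0.4, -0.1, 0.3]
gripper_width: 53.5
```

>>> {"op": "arm_command", "data": {"moves": [{"x":0,"y":0,"z":-0.1,"turn":0},{"x":0,"y":0,"z":-0.3,"turn":0},{"x":0,"y":0,"z":-0.6,"turn":0},{"x":0,"y":0,"z":-0.9,"turn":0},{"x":-0.1,"y":0,"z":-1,"turn":0},{"x":-0.4,"y":0,"z":-1,"turn":0}]}}

```text
time_s: 20.35
tool_pos: [522.8, 319.8, 167.8]
tcp_rot: [-0.001, 0.764, 0.645, 0.005]
ft_force: [0.6, 0.5, -1.3]
gripper_width: 53.6
```

Run:
```python
from h import *
s=sense();d=cams.get_image("wrist")
c=(*s["tool_pos"],yaw(s)); print(c,s["gripper_width"])
cv2.imwrite("pics/w11.png",d["color"][:,:,::-1])
d=cams.get_image("side");cv2.imwrite("pics/s11.png",d["color"][:,:,::-1])
for c in blobs(dark(d),200,900):
    M=cv2.moments(c);u=(M['m10']/M['m00'],M['m01']/M['m00'])
    print(np.round(u,1),rect(onz(d,c,10)))
```

```text
(np.float64(522.7540049836007), np.float64(319.7650748360851), np.float64(167.76477259404564), np.float64(80.29648043519381)) 53.60165337261572
[253.1 432.1] (array([ 297. , -393.6]), 70.0, 57.1, -13.5)
[539.  388.2] (array([ 805.5, -472.1]), 72.4, 20.0, 78.9)
[268.1 323. ] (array([ 374.4, -204.7]), 77.8, 37.3, -15.9)
[283.4 254.8] (array([447.1, -42.1]), 98.5, 40.0, -21.4)
[272.3  11.6] (array([ 689.4, 1063.9]), 200.4, 118.8, 77.4)
```

View pics/w11.png

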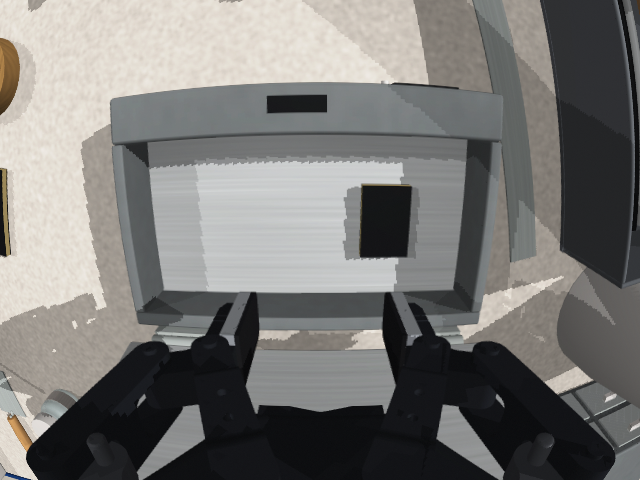

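View pics/s11.png

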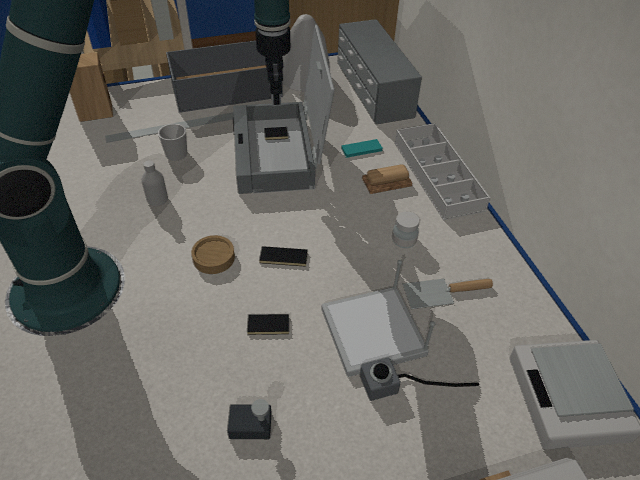

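>>> {"op": "arm_command", "data": {"moves": [{"x":-0.3,"y":-0.03,"z":0,"turn":0},{"x":-0.6,"y":-0.06,"z":0,"turn":0},{"x":-0.9,"y":-0.09,"z":0,"turn":0},{"x":-0.9,"y":-0.09,"z":0,"turn":0}], "hand": 1}}

```text
time_s: 20.85
tool_pos: [483.9, 177.0, 162.8]
tcp_rot: [0.001, 0.769, 0.64, -0.002]
ft_force: [-0.3, 0.5, -0.5]
gripper_width: 85.4
```

>>> {"op": "arm_command", "data": {"moves": [{"x":-0.3,"y":-0.03,"z":0,"turn":0},{"x":-0.6,"y":-0.06,"z":0,"turn":0},{"x":-0.9,"y":-0.09,"z":0,"turn":0},{"x":-0.9,"y":-0.09,"z":0,"turn":0}]}}

```text
time_s: 21.25
tool_pos: [446.8, 47.7, 162.9]
tcp_rot: [0.001, 0.769, 0.639, -0.001]
ft_force: [-0.2, 1.0, 0.6]
gripper_width: 85.5
```

>>> {"op": "arm_command", "data": {"moves": [{"x":-0.3,"y":-0.03,"z":0,"turn":0},{"x":-0.6,"y":-0.06,"z":0,"turn":0},{"x":-0.9,"y":-0.09,"z":0,"turn":0},{"x":-0.9,"y":-0.09,"z":0,"turn":0}]}}

```text
time_s: 21.65
tool_pos: [410.3, -81.9, 163.1]
tcp_rot: [0.001, 0.769, 0.639, -0.001]
ft_force: [1.2, 0.5, 0.4]
gripper_width: 85.3
```

>>> {"op": "arm_command", "data": {"moves": [{"x":-0.3,"y":-0.03,"z":0,"turn":0},{"x":-0.6,"y":-0.06,"z":0.1,"turn":0.03},{"x":-0.9,"y":-0.09,"z":0.3,"turn":0.03},{"x":-0.9,"y":-0.09,"z":0.5,"turn":0.03},{"x":-0.9,"y":-0.09,"z":0.5,"turn":0.03}]}}

```text
time_s: 22.15
tool_pos: [372.8, -207.1, 85.1]
tcp_rot: [-0.003, 0.796, 0.605, -0.001]
ft_force: [-0.9, 0.2, 1.1]
gripper_width: 85.2
```

```bash
cat > meas.py <<'E'
from h import *
import sys
s=sense();d=cams.get_image("wrist")
c=(*s["tool_pos"],yaw(s)); print("pose",np.round(c,1),s["gripper_width"])
cv2.imwrite(f"pics/{sys.argv[1]}.png",d["color"][:,:,::-1])
for k in blobs(dark(d),1500,30000):
    M=cv2.moments(k);u=(M['m10']/M['m00'],M['m01']/M['m00'])
    r=rect(onz(d,k,10,s))
    if r[2]<60: print(np.round(u),r)
E
python3 meas.py w12
```

```text
pose [ 372.8 -207.1   85.1   74.5] 85.23299075706085
[556. 281.] (array([445.8, -43.6]), 100.6, 47.5, -21.2)
[326. 249.] (array([ 374.9, -203.1]), 79.9, 39.9, -15.0)
```

View pics/w12.png

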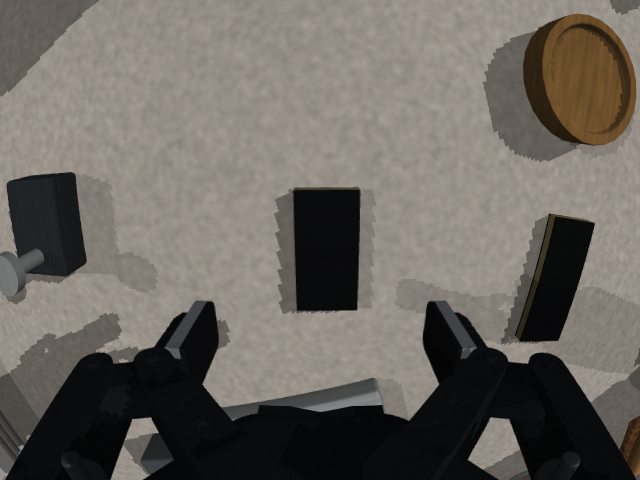

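>>> {"op": "arm_command", "data": {"moves": [{"x":0.03,"y":0.007,"z":0.1,"turn":0},{"x":0.03,"y":0.007,"z":0.3,"turn":0},{"x":0.03,"y":0.007,"z":0.3,"turn":0},{"x":0.03,"y":0.007,"z":0.3,"turn":0},{"x":0.03,"y":0.007,"z":0.3,"turn":0}]}}

```text
time_s: 22.7
tool_pos: [378.1, -203.9, 44.2]
tcp_rot: [0.001, 0.795, 0.606, 0.001]
ft_force: [-0.4, 0.8, 1.0]
gripper_width: 85.3
```

```bash
python3 meas.py w13; python3 -c "
from h import *
s=sense();c=(*s['tool_pos'],yaw(s));print(plan(c,(374.9,-203.1,0.3,74.7)))"
```

```text
pose [ 378.1 -203.9   44.2   74.6] 85.2865019611755
[319. 263.] (array([ 374.7, -203.2]), 80.0, 39.9, -15.1)
[ 20. 235.] (array([ 309.4, -385.1]), 92.6, 50.0, -34.0)
[ 0.001 -0.021  0.292 -0.001]
```

>>> {"op": "arm_command", "data": {"moves": [{"x":0,"y":-0.02,"z":0.15,"turn":0},{"x":0,"y":-0.02,"z":0.25,"turn":0},{"x":0,"y":-0.02,"z":0.29,"turn":0},{"x":0,"y":-0.02,"z":0.29,"turn":0},{"x":0,"y":-0.02,"z":0.29,"turn":0}]}}

```text
time_s: 23.25
tool_pos: [374.3, -203.4, -0.2]
tcp_rot: [0.001, 0.796, 0.606, 0.0]
ft_force: [0.7, -0.3, -0.2]
gripper_width: 85.3
```

>>> {"op": "arm_command", "data": {"moves": [{"x":0,"y":0,"z":0,"turn":0},{"x":0,"y":0,"z":0,"turn":0},{"x":0,"y":0,"z":0,"turn":0},{"x":0,"y":0,"z":0,"turn":0},{"x":0,"y":0,"z":0,"turn":0},{"x":0,"y":0,"z":0,"turn":0},{"x":0,"y":0,"z":0,"turn":0},{"x":0,"y":0,"z":0,"turn":0}], "hand": -1}}

```text
time_s: 24.05
tool_pos: [373.9, -203.3, -0.3]
tcp_rot: [0.0, 0.796, 0.606, 0.0]
ft_force: [-1.5, 2.0, 7.4]
gripper_width: 37.8
```

>>> {"op": "arm_command", "data": {"moves": [{"x":0,"y":0,"z":-0.03,"turn":0},{"x":0,"y":0,"z":-0.2,"turn":0},{"x":0,"y":0,"z":-0.45,"turn":0},{"x":0,"y":0,"z":-0.75,"turn":0},{"x":0,"y":0,"z":-0.95,"turn":0},{"x":0,"y":0,"z":-0.95,"turn":0},{"x":0,"y":0,"z":-0.95,"turn":0}]}}

```text
time_s: 24.75
tool_pos: [373.7, -203.4, 141.9]
tcp_rot: [0.001, 0.796, 0.606, 0.0]
ft_force: [0.2, 0.8, -0.7]
gripper_width: 37.9
```

```bash
python3 meas.py w14; python3 -c "
from h import *
s=sense();c=(*s['tool_pos'],yaw(s));print(plan(c,(564.5,-273.7,142,90)))"
```

```text
pose [ 373.7 -203.4  141.9   74.5] 37.91556494161208
[520. 255.] (array([446.7, -40.8]), 100.0, 41.1, -21.2)
[-0.114  1.356 -0.007 -0.086]
```

View pics/w14.png

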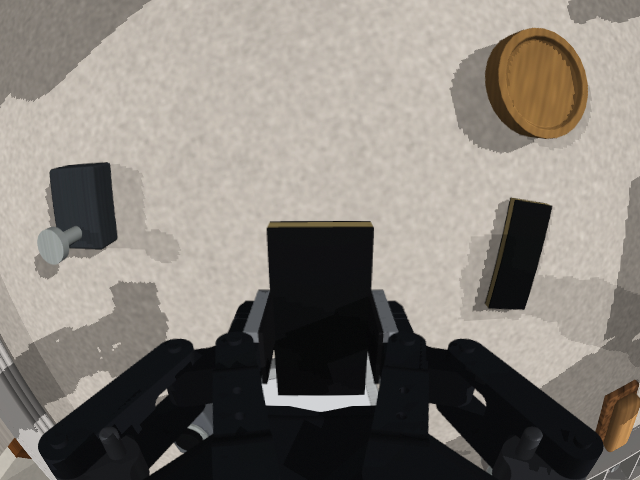

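>>> {"op": "arm_command", "data": {"moves": [{"x":-0.03,"y":0.3,"z":0,"turn":0},{"x":-0.05,"y":0.6,"z":0,"turn":0},{"x":-0.084,"y":0.9,"z":0,"turn":0},{"x":-0.084,"y":1,"z":0,"turn":0}]}}

```text
time_s: 25.2
tool_pos: [517.7, -256.2, 139.2]
tcp_rot: [-0.0, 0.796, 0.606, 0.0]
ft_force: [-0.1, 0.5, -1.2]
gripper_width: 38.0
```

>>> {"op": "arm_command", "data": {"moves": [{"x":-0.03,"y":0.3,"z":0,"turn":-0.04},{"x":-0.03,"y":0.356,"z":0.1,"turn":-0.086},{"x":-0.03,"y":0.356,"z":0.25,"turn":-0.086},{"x":-0.03,"y":0.356,"z":0.31,"turn":-0.086},{"x":-0.03,"y":0.356,"z":0.31,"turn":-0.086},{"x":-0.03,"y":0.356,"z":0.31,"turn":-0.086}]}}

```text
time_s: 25.8
tool_pos: [564.8, -273.7, 94.6]
tcp_rot: [-0.001, 0.707, 0.707, -0.0]
ft_force: [-0.8, -1.0, 0.2]
gripper_width: 38.2
```

>>> {"op": "arm_command", "data": {"moves": [{"x":0,"y":0,"z":0,"turn":0},{"x":0,"y":0,"z":0,"turn":0}]}}

```text
time_s: 26.0
tool_pos: [565.7, -274.1, 96.1]
tcp_rot: [0.001, 0.707, 0.707, 0.0]
ft_force: [-0.0, 0.1, -0.7]
gripper_width: 38.1
```

```bash
python3 meas.py w15; python3 -c "
from h import *
s=sense();c=(*s['tool_pos'],yaw(s));print(plan(c,(564.5,-273.7,95,90)))"
```

```text
pose [ 565.7 -274.1   96.1   90. ] 38.13169576670457
[135. 216.] (array([ 545. , -402.4]), 37.4, 32.7, -66.9)
[616. 104.] (array([446.7, -41.1]), 100.5, 40.8, -21.2)
[ 0.002 -0.007  0.007  0.   ]
```

View pics/w15.png

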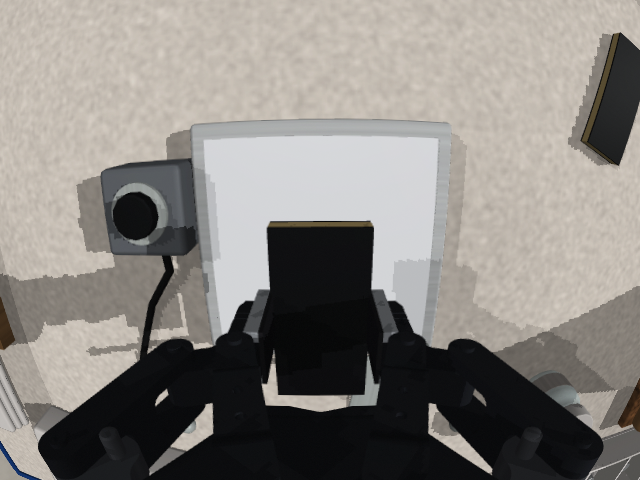

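Held level and centred over the panel. Hold.

>>> {"op": "arm_command", "data": {"moves": [{"x":0,"y":0,"z":0,"turn":0},{"x":0,"y":0,"z":0,"turn":0},{"x":0,"y":0,"z":0,"turn":0},{"x":0,"y":0,"z":0,"turn":0},{"x":0,"y":0,"z":0,"turn":0},{"x":0,"y":0,"z":0,"turn":0},{"x":0,"y":0,"z":0,"turn":0},{"x":0,"y":0,"z":0,"turn":0}]}}

```text
time_s: 26.85
tool_pos: [565.2, -273.8, 95.0]
tcp_rot: [0.0, 0.707, 0.707, 0.0]
ft_force: [0.9, 0.4, -1.1]
gripper_width: 38.3
```

>>> {"op": "arm_command", "data": {"moves": [{"x":0,"y":0,"z":0,"turn":0},{"x":0,"y":0,"z":0,"turn":0},{"x":0,"y":0,"z":0,"turn":0},{"x":0,"y":0,"z":0,"turn":0},{"x":0,"y":0,"z":0,"turn":0},{"x":0,"y":0,"z":0,"turn":0},{"x":0,"y":0,"z":0,"turn":0},{"x":0,"y":0,"z":0,"turn":0}]}}

```text
time_s: 27.65
tool_pos: [565.2, -273.8, 95.0]
tcp_rot: [0.0, 0.707, 0.707, 0.0]
ft_force: [0.1, 0.6, -0.6]
gripper_width: 38.1
```

>>> {"op": "arm_command", "data": {"moves": [{"x":0,"y":0,"z":0,"turn":0},{"x":0,"y":0,"z":0,"turn":0},{"x":0,"y":0,"z":0,"turn":0},{"x":0,"y":0,"z":0,"turn":0},{"x":0,"y":0,"z":0,"turn":0},{"x":0,"y":0,"z":0,"turn":0}]}}

```text
time_s: 28.25
tool_pos: [565.2, -273.8, 95.0]
tcp_rot: [0.0, 0.707, 0.707, 0.0]
ft_force: [0.7, -0.5, -0.6]
gripper_width: 38.3
```

>>> {"op": "arm_command", "data": {"moves": [{"x":0,"y":0,"z":-0.3,"turn":0},{"x":0.1,"y":0,"z":-0.55,"turn":0},{"x":0.3,"y":0,"z":-0.7,"turn":0},{"x":0.6,"y":0,"z":-0.7,"turn":0},{"x":0.9,"y":-0.05,"z":-0.7,"turn":0},{"x":1.0,"y":-0.1,"z":-0.7,"turn":0}]}}

```text
time_s: 28.85
tool_pos: [550.0, -117.9, 200.5]
tcp_rot: [-0.001, 0.704, 0.71, 0.001]
ft_force: [-0.4, 0.4, -0.5]
gripper_width: 38.2
```

>>> {"op": "arm_command", "data": {"moves": [{"x":0.3,"y":0,"z":0,"turn":0},{"x":0.6,"y":0,"z":0,"turn":0},{"x":0.9,"y":-0.05,"z":0,"turn":0},{"x":1.0,"y":-0.1,"z":0,"turn":0}]}}

```text
time_s: 29.25
tool_pos: [534.4, 31.4, 200.2]
tcp_rot: [-0.001, 0.705, 0.71, 0.001]
ft_force: [0.1, -0.5, -0.9]
gripper_width: 37.8
```

>>> {"op": "arm_command", "data": {"moves": [{"x":0.3,"y":0,"z":0,"turn":0},{"x":0.6,"y":0,"z":0,"turn":0},{"x":0.9,"y":-0.05,"z":0,"turn":0},{"x":1.0,"y":-0.1,"z":0,"turn":0}]}}

```text
time_s: 29.65
tool_pos: [519.1, 180.8, 200.2]
tcp_rot: [-0.001, 0.705, 0.709, 0.001]
ft_force: [-0.8, 1.2, -0.4]
gripper_width: 38.1
```

>>> {"op": "arm_command", "data": {"moves": [{"x":0.2,"y":0,"z":0,"turn":0.03},{"x":0.4,"y":0,"z":0,"turn":0.055},{"x":0.6,"y":0,"z":0,"turn":0.055},{"x":0.6,"y":0,"z":0,"turn":0.055},{"x":0.6,"y":0,"z":0,"turn":0.055}]}}

```text
time_s: 30.15
tool_pos: [519.9, 265.7, 199.7]
tcp_rot: [0.0, 0.765, 0.644, -0.0]
ft_force: [-0.3, -0.6, -0.7]
gripper_width: 38.5
```

```bash
python3 meas.py w16; python3 -c "
from h import *
s=sense();c=(*s['tool_pos'],yaw(s));print(plan(c,(520,306,60,80)))"
```

```text
pose [519.9 265.7 199.7  80.2] 38.51480361549052
[438. 207.] (array([535.6, 377.1]), 60.8, 41.4, -9.9)
[ 42. 197.] (array([447.6, -40.3]), 99.7, 40.1, -21.1)
[ 0.271 -0.048  0.931  0.   ]
```

View pics/w16.png

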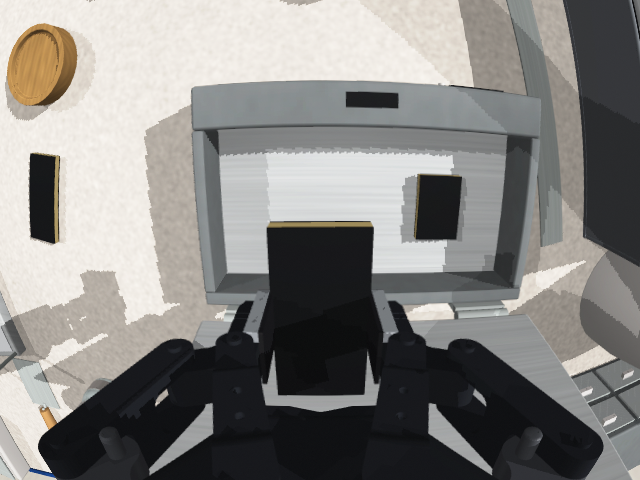

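>>> {"op": "arm_command", "data": {"moves": [{"x":0.25,"y":-0.04,"z":0.05,"turn":0},{"x":0.252,"y":-0.04,"z":0.25,"turn":0},{"x":0.252,"y":-0.04,"z":0.5,"turn":0},{"x":0.252,"y":-0.04,"z":0.75,"turn":0},{"x":0.252,"y":-0.04,"z":0.9,"turn":0},{"x":0.252,"y":-0.04,"z":1.0,"turn":0},{"x":0.252,"y":-0.04,"z":1.0,"turn":0},{"x":0.252,"y":-0.04,"z":1.0,"turn":0}]}}

```text
time_s: 31.0
tool_pos: [521.3, 304.1, 50.8]
tcp_rot: [0.0, 0.766, 0.643, 0.001]
ft_force: [0.2, 0.8, 0.3]
gripper_width: 38.2
```

```bash
python3 meas.py w17; python3 -c "
from h import *
s=sense();c=(*s['tool_pos'],yaw(s));print(plan(c,(520.7,304,12.7,80)))"
```

```text
pose [521.3 304.1  50.8  80.1] 38.20937987117689
[322.  82.] (array([424.7, 321.9]), 54.1, 16.1, 80.2)
[-0.004 -0.005  0.258  0.001]
```

View pics/w17.png

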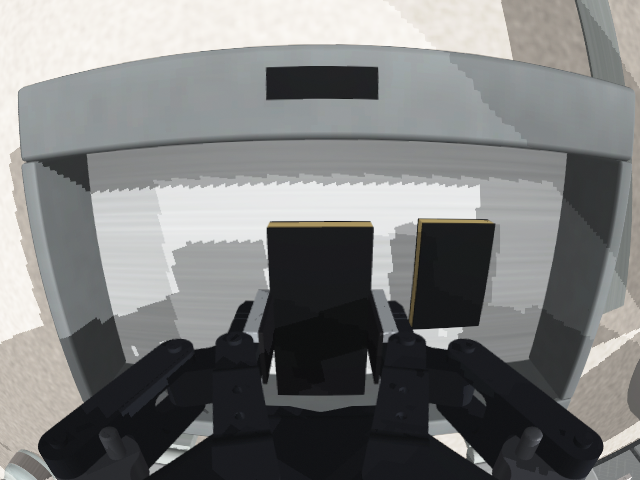

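>>> {"op": "arm_command", "data": {"moves": [{"x":0,"y":0,"z":0.1,"turn":0},{"x":0,"y":0,"z":0.18,"turn":0},{"x":0,"y":0,"z":0.23,"turn":0},{"x":0,"y":0,"z":0.255,"turn":0},{"x":0,"y":0,"z":0.255,"turn":0},{"x":0,"y":0,"z":0.255,"turn":0}]}}

```text
time_s: 31.65
tool_pos: [520.0, 304.2, 11.8]
tcp_rot: [0.0, 0.765, 0.644, -0.001]
ft_force: [-1.7, -1.2, 4.1]
gripper_width: 38.1
```

>>> {"op": "arm_command", "data": {"moves": [{"x":0,"y":0,"z":0,"turn":0},{"x":0,"y":0,"z":0,"turn":0},{"x":0,"y":0,"z":0,"turn":0},{"x":0,"y":0,"z":0,"turn":0}], "hand": 0.2}}

```text
time_s: 32.05
tool_pos: [520.5, 304.5, 11.7]
tcp_rot: [-0.0, 0.765, 0.644, 0.0]
ft_force: [0.2, -1.2, 0.2]
gripper_width: 51.4
```

>>> {"op": "arm_command", "data": {"moves": [{"x":0,"y":0,"z":-0.1,"turn":0},{"x":0,"y":0,"z":-0.3,"turn":0},{"x":0,"y":0,"z":-0.6,"turn":0},{"x":0,"y":0,"z":-0.9,"turn":0},{"x":-0.1,"y":0,"z":-1,"turn":0},{"x":-0.4,"y":0,"z":-1,"turn":0}]}}

```text
time_s: 32.65
tool_pos: [511.8, 250.5, 166.8]
tcp_rot: [0.0, 0.763, 0.646, 0.005]
ft_force: [0.3, -1.0, -0.2]
gripper_width: 51.2
```

```bash
python3 meas.py w18; python3 -c "
from h import *
s=sense();c=(*s['tool_pos'],yaw(s));print(plan(c,(447,-41.2,162,68.7)))
d=cams.get_image('side');cv2.imwrite('pics/s18.png',d['color'][:,:,::-1])"
```

```text
pose [511.8 250.5 166.8  80.5] 51.193843183142036
[465. 221.] (array([536.7, 378.3]), 61.9, 42.1, -10.2)
[385. 219.] (array([524.6, 306.1]), 82.8, 41.4, -9.4)
[ 31. 206.] (array([447.5, -40.4]), 100.0, 40.6, -21.2)
[-1.905 -0.089  0.013  0.062]
```

View pics/w18.png

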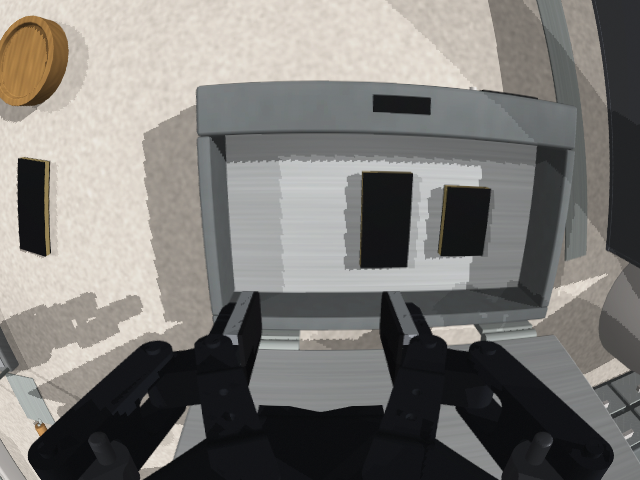

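View pics/s18.png

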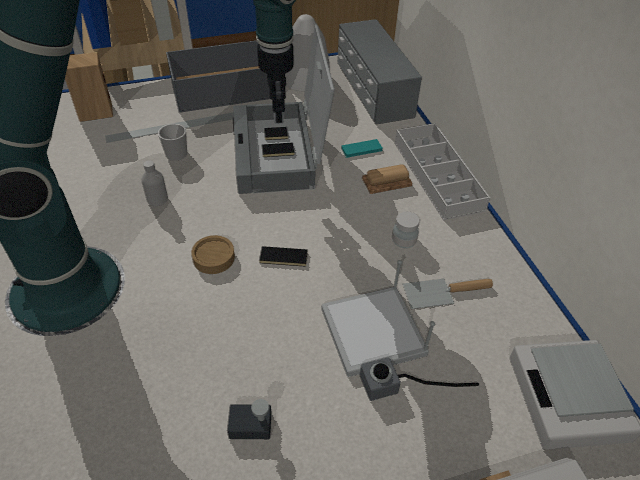

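Both lie flat; now the long one at (447,-41), length axis -21.2°.

>>> {"op": "arm_command", "data": {"moves": [{"x":-0.3,"y":-0.02,"z":0,"turn":0},{"x":-0.6,"y":-0.04,"z":0,"turn":0},{"x":-0.9,"y":-0.045,"z":0,"turn":0},{"x":-0.96,"y":-0.045,"z":0,"turn":0}], "hand": 1}}

```text
time_s: 33.15
tool_pos: [477.9, 99.1, 162.2]
tcp_rot: [0.001, 0.767, 0.641, -0.001]
ft_force: [0.1, 0.9, -0.8]
gripper_width: 85.3
```

>>> {"op": "arm_command", "data": {"moves": [{"x":-0.3,"y":-0.02,"z":0,"turn":0.03},{"x":-0.6,"y":-0.04,"z":0,"turn":0.062},{"x":-0.9,"y":-0.045,"z":0.2,"turn":0.062},{"x":-0.95,"y":-0.045,"z":0.45,"turn":0.062},{"x":-0.95,"y":-0.045,"z":0.6,"turn":0.062},{"x":-0.95,"y":-0.045,"z":0.6,"turn":0.062},{"x":-0.95,"y":-0.045,"z":0.6,"turn":0.062}]}}

```text
time_s: 33.85
tool_pos: [448.5, -33.9, 72.4]
tcp_rot: [-0.0, 0.824, 0.567, 0.0]
ft_force: [0.8, 0.3, 0.3]
gripper_width: 85.4
```

```bash
python3 meas.py w19; python3 -c "
from h import *
s=sense();c=(*s['tool_pos'],yaw(s));print(plan(c,(446.9,-41.2,40,68.8)))"
```

```text
pose [448.5 -33.9  72.4  69. ] 85.42992737165274
[308. 252.] (array([447.2, -41. ]), 99.9, 39.8, -21.0)
[-0.051  0.004  0.22   0.001]
```

View pics/w19.png

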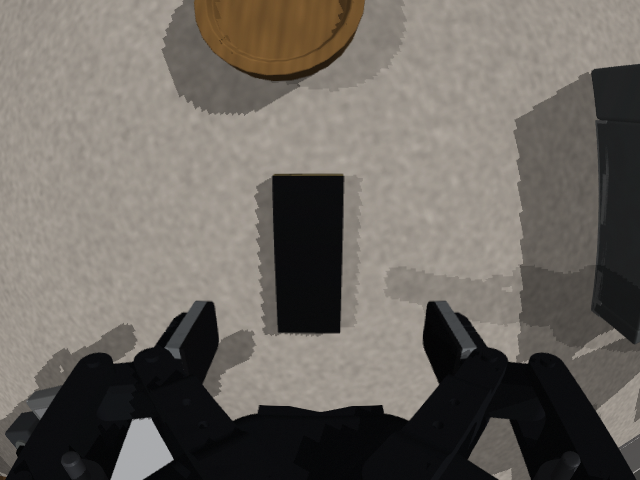

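>>> {"op": "arm_command", "data": {"moves": [{"x":-0.051,"y":0.004,"z":0.1,"turn":0},{"x":-0.051,"y":0.004,"z":0.22,"turn":0},{"x":-0.051,"y":0.004,"z":0.22,"turn":0},{"x":-0.051,"y":0.004,"z":0.22,"turn":0}]}}

```text
time_s: 34.3
tool_pos: [446.6, -41.5, 39.9]
tcp_rot: [0.0, 0.824, 0.567, 0.001]
ft_force: [0.2, -0.9, 0.1]
gripper_width: 85.2
```

```bash
python3 meas.py w20; python3 -c "
from h import *
s=sense();c=(*s['tool_pos'],yaw(s));print(plan(c,(447,-41,0,69)))"
```

```text
pose [446.6 -41.5  39.9  69. ] 85.15713414485853
[321. 269.] (array([447. , -40.8]), 100.2, 40.0, -21.3)
[0.004 0.    0.267 0.   ]
```

>>> {"op": "arm_command", "data": {"moves": [{"x":0.004,"y":0,"z":0.15,"turn":0},{"x":0.004,"y":0,"z":0.23,"turn":0},{"x":0.004,"y":0,"z":0.265,"turn":0},{"x":0.004,"y":0,"z":0.265,"turn":0},{"x":0.004,"y":0,"z":0.265,"turn":0}]}}

```text
time_s: 34.85
tool_pos: [446.1, -41.4, -0.6]
tcp_rot: [0.0, 0.824, 0.566, 0.0]
ft_force: [-0.1, -0.1, 0.1]
gripper_width: 85.2
```

>>> {"op": "arm_command", "data": {"moves": [{"x":0,"y":0,"z":0,"turn":0},{"x":0,"y":0,"z":0,"turn":0},{"x":0,"y":0,"z":0,"turn":0},{"x":0,"y":0,"z":0,"turn":0},{"x":0,"y":0,"z":0,"turn":0},{"x":0,"y":0,"z":0,"turn":0},{"x":0,"y":0,"z":0,"turn":0},{"x":0,"y":0,"z":0,"turn":0}], "hand": -1}}

```text
time_s: 35.65
tool_pos: [446.0, -41.5, -0.3]
tcp_rot: [0.0, 0.824, 0.566, 0.0]
ft_force: [-1.4, 0.4, 7.1]
gripper_width: 38.4
```

>>> {"op": "arm_command", "data": {"moves": [{"x":0,"y":0,"z":-0.03,"turn":0},{"x":0,"y":0,"z":-0.2,"turn":0},{"x":0,"y":0,"z":-0.45,"turn":0},{"x":0,"y":0,"z":-0.75,"turn":0},{"x":0,"y":0,"z":-0.95,"turn":0},{"x":0,"y":0,"z":-0.95,"turn":0},{"x":0,"y":0,"z":-0.95,"turn":0}]}}

```text
time_s: 36.35
tool_pos: [445.8, -41.7, 142.0]
tcp_rot: [0.001, 0.824, 0.566, 0.0]
ft_force: [-0.6, -0.7, -2.1]
gripper_width: 38.6
```

```bash
python3 meas.py w21; python3 -c "
from h import *
s=sense();c=(*s['tool_pos'],yaw(s));print(plan(c,(564.5,-273.7,142,90)))"
```

```text
pose [445.8 -41.7 142.   69. ] 38.608156825140284
[576. 222.] (array([522. , 181.1]), 183.1, 39.4, -5.2)
[-1.158  1.299 -0.007 -0.117]
```

View pics/w21.png

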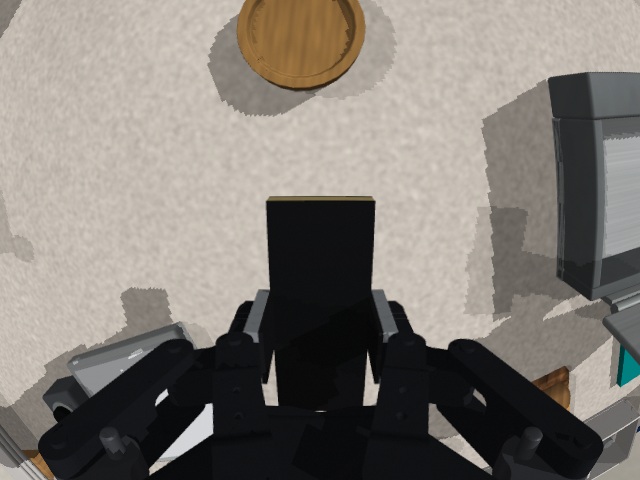

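>>> {"op": "arm_command", "data": {"moves": [{"x":-0.22,"y":0.24,"z":0,"turn":0},{"x":-0.44,"y":0.48,"z":0,"turn":0},{"x":-0.66,"y":0.72,"z":0,"turn":0},{"x":-0.7,"y":0.78,"z":0,"turn":0},{"x":-0.7,"y":0.78,"z":0,"turn":0}]}}

```text
time_s: 36.9
tool_pos: [516.6, -183.0, 139.3]
tcp_rot: [-0.001, 0.825, 0.565, -0.001]
ft_force: [0.4, 0.5, -0.8]
gripper_width: 37.9
```

>>> {"op": "arm_command", "data": {"moves": [{"x":-0.2,"y":0.24,"z":0,"turn":-0.04},{"x":-0.4,"y":0.48,"z":0,"turn":-0.08},{"x":-0.458,"y":0.519,"z":0.1,"turn":-0.117},{"x":-0.458,"y":0.519,"z":0.25,"turn":-0.117},{"x":-0.458,"y":0.519,"z":0.31,"turn":-0.117},{"x":-0.458,"y":0.519,"z":0.31,"turn":-0.117},{"x":-0.458,"y":0.519,"z":0.31,"turn":-0.117}]}}

```text
time_s: 37.6
tool_pos: [565.5, -271.9, 95.2]
tcp_rot: [-0.0, 0.706, 0.708, 0.0]
ft_force: [0.2, 0.0, -0.6]
gripper_width: 38.2
```

>>> {"op": "arm_command", "data": {"moves": [{"x":0,"y":0,"z":0,"turn":0},{"x":0,"y":0,"z":0,"turn":0}]}}

```text
time_s: 37.8
tool_pos: [566.0, -273.3, 96.2]
tcp_rot: [0.001, 0.707, 0.708, 0.0]
ft_force: [-0.9, 0.2, 0.2]
gripper_width: 38.2
```

```bash
python3 meas.py w22; python3 -c "
from h import *
s=sense();c=(*s['tool_pos'],yaw(s));print(plan(c,(564.5,-273.7,95,90)))"
```

```text
pose [ 566.  -273.3   96.2   90.1] 38.15743032403372
[134. 215.] (array([ 545. , -402.7]), 37.5, 32.5, -67.1)
[-0.002 -0.009  0.007  0.   ]
```

View pics/w22.png

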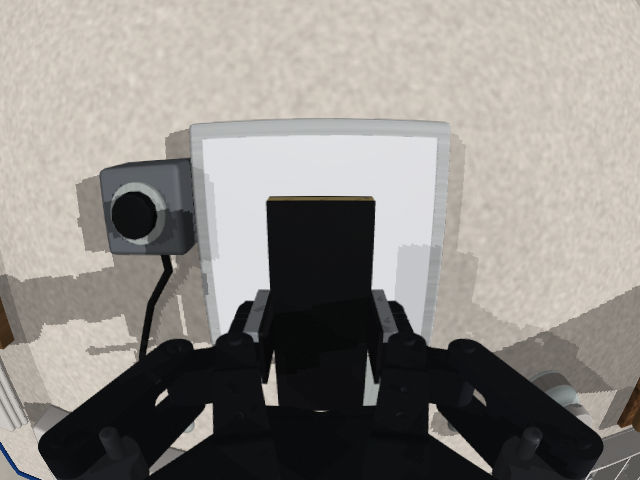

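>>> {"op": "arm_command", "data": {"moves": [{"x":0,"y":0,"z":0,"turn":0},{"x":0,"y":0,"z":0,"turn":0},{"x":0,"y":0,"z":0,"turn":0},{"x":0,"y":0,"z":0,"turn":0},{"x":0,"y":0,"z":0,"turn":0},{"x":0,"y":0,"z":0,"turn":0},{"x":0,"y":0,"z":0,"turn":0},{"x":0,"y":0,"z":0,"turn":0}]}}

```text
time_s: 38.65
tool_pos: [565.4, -273.5, 95.0]
tcp_rot: [0.0, 0.707, 0.707, 0.0]
ft_force: [-0.1, 0.2, 0.0]
gripper_width: 38.0
```

>>> {"op": "arm_command", "data": {"moves": [{"x":0,"y":0,"z":0,"turn":0},{"x":0,"y":0,"z":0,"turn":0},{"x":0,"y":0,"z":0,"turn":0},{"x":0,"y":0,"z":0,"turn":0},{"x":0,"y":0,"z":0,"turn":0},{"x":0,"y":0,"z":0,"turn":0},{"x":0,"y":0,"z":0,"turn":0},{"x":0,"y":0,"z":0,"turn":0}]}}

```text
time_s: 39.45
tool_pos: [565.4, -273.5, 95.0]
tcp_rot: [0.0, 0.707, 0.707, 0.0]
ft_force: [-0.6, -0.1, 0.4]
gripper_width: 38.2
```

>>> {"op": "arm_command", "data": {"moves": [{"x":0,"y":0,"z":0,"turn":0},{"x":0,"y":0,"z":0,"turn":0},{"x":0,"y":0,"z":0,"turn":0},{"x":0,"y":0,"z":0,"turn":0},{"x":0,"y":0,"z":0,"turn":0},{"x":0,"y":0,"z":0,"turn":0}]}}

```text
time_s: 40.05
tool_pos: [565.3, -273.5, 95.0]
tcp_rot: [-0.0, 0.707, 0.707, -0.0]
ft_force: [-0.4, -0.2, -0.3]
gripper_width: 38.4
```

>>> {"op": "arm_command", "data": {"moves": [{"x":0,"y":0,"z":-0.3,"turn":0},{"x":0.1,"y":0,"z":-0.55,"turn":0},{"x":0.3,"y":0,"z":-0.7,"turn":0},{"x":0.6,"y":0,"z":-0.7,"turn":0},{"x":0.9,"y":-0.05,"z":-0.7,"turn":0},{"x":1.0,"y":-0.12,"z":-0.7,"turn":0}]}}

```text
time_s: 40.65
tool_pos: [547.5, -117.5, 200.6]
tcp_rot: [-0.0, 0.704, 0.71, 0.001]
ft_force: [-0.4, 1.2, 0.3]
gripper_width: 38.3
```

>>> {"op": "arm_command", "data": {"moves": [{"x":0.3,"y":0,"z":0,"turn":0},{"x":0.6,"y":0,"z":0,"turn":0},{"x":0.9,"y":-0.05,"z":0,"turn":0},{"x":1.0,"y":-0.12,"z":0,"turn":0}]}}

```text
time_s: 41.05
tool_pos: [528.8, 32.3, 200.4]
tcp_rot: [-0.001, 0.704, 0.71, 0.001]
ft_force: [0.8, 0.1, -0.4]
gripper_width: 38.0
```

>>> {"op": "arm_command", "data": {"moves": [{"x":0.3,"y":0,"z":0,"turn":0.03},{"x":0.6,"y":0,"z":0,"turn":0.055},{"x":0.9,"y":-0.05,"z":0,"turn":0.055},{"x":1.0,"y":-0.12,"z":0,"turn":0.055},{"x":1.0,"y":-0.12,"z":0,"turn":0.055}]}}

```text
time_s: 41.55
tool_pos: [509.3, 179.6, 200.1]
tcp_rot: [-0.001, 0.763, 0.646, 0.0]
ft_force: [-0.4, -0.3, -0.3]
gripper_width: 38.0
```

```bash
python3 meas.py w23; python3 -c "
from h import *
s=sense();c=(*s['tool_pos'],yaw(s));print(plan(c,(509.2,239,50,80)))"
```

```text
pose [509.3 179.6 200.1  80.5] 38.0360237147109
[519. 206.] (array([535.9, 380.4]), 61.1, 42.1, -9.3)
[454. 203.] (array([523.9, 308.7]), 82.1, 41.6, -9.5)
[ 0.405 -0.078  1.     0.002]
```

View pics/w23.png

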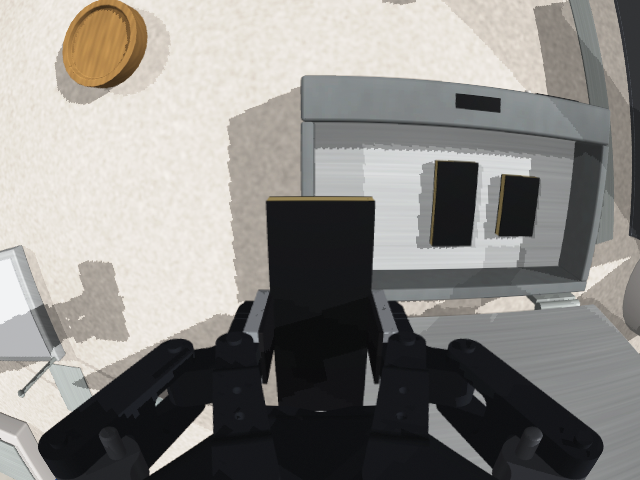

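>>> {"op": "arm_command", "data": {"moves": [{"x":0.3,"y":-0.05,"z":0,"turn":0},{"x":0.405,"y":-0.075,"z":0.15,"turn":0},{"x":0.405,"y":-0.075,"z":0.4,"turn":0},{"x":0.405,"y":-0.075,"z":0.6,"turn":0},{"x":0.405,"y":-0.075,"z":0.8,"turn":0},{"x":0.405,"y":-0.075,"z":0.8,"turn":0},{"x":0.405,"y":-0.075,"z":0.8,"turn":0}]}}

```text
time_s: 42.3
tool_pos: [511.2, 236.7, 80.1]
tcp_rot: [0.0, 0.766, 0.643, -0.0]
ft_force: [-0.0, 0.1, -0.7]
gripper_width: 38.2
```

```bash
python3 meas.py w24; python3 -c "
from h import *
s=sense();c=(*s['tool_pos'],yaw(s));print(plan(c,(509.2,239,12.5,80)))"
```

```text
pose [511.2 236.7  80.1  80. ] 38.21639192677893
[532. 252.] (array([538.2, 380.9]), 63.2, 43.0, -9.9)
[433. 253.] (array([525.6, 304.4]), 85.0, 49.0, -9.3)
[468.  94.] (array([428.6, 341.8]), 51.1, 15.0, 80.2)
[ 0.007 -0.019  0.458  0.   ]
```

View pics/w24.png

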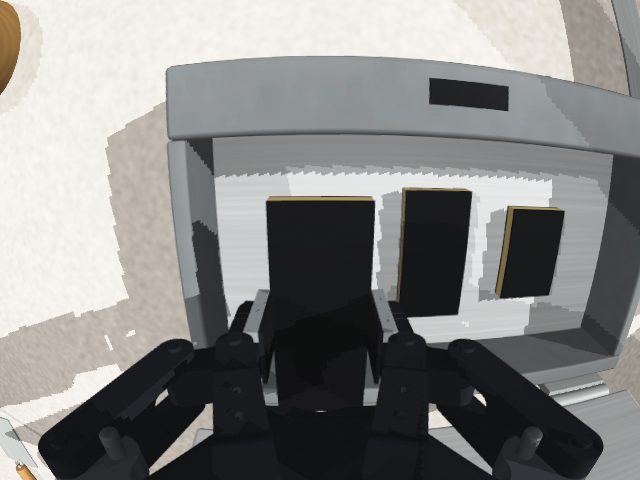

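>>> {"op": "arm_command", "data": {"moves": [{"x":0.005,"y":-0.015,"z":0.1,"turn":0},{"x":0.005,"y":-0.015,"z":0.25,"turn":0},{"x":0.005,"y":-0.015,"z":0.35,"turn":0},{"x":0.005,"y":-0.015,"z":0.42,"turn":0},{"x":0.005,"y":-0.015,"z":0.45,"turn":0},{"x":0.005,"y":-0.015,"z":0.45,"turn":0},{"x":0.005,"y":-0.015,"z":0.45,"turn":0}]}}

```text
time_s: 43.05
tool_pos: [508.7, 239.7, 12.8]
tcp_rot: [0.0, 0.765, 0.644, 0.0]
ft_force: [0.1, -0.2, -0.5]
gripper_width: 38.4
```

>>> {"op": "arm_command", "data": {"moves": [{"x":0,"y":0,"z":0,"turn":0},{"x":0,"y":0,"z":0,"turn":0},{"x":0,"y":0,"z":0,"turn":0},{"x":0,"y":0,"z":0,"turn":0}], "hand": 0.2}}

```text
time_s: 43.45
tool_pos: [508.4, 239.4, 12.7]
tcp_rot: [0.0, 0.765, 0.644, 0.0]
ft_force: [0.1, -0.4, -0.1]
gripper_width: 51.6
```

>>> {"op": "arm_command", "data": {"moves": [{"x":0,"y":0,"z":-0.1,"turn":0},{"x":0,"y":0,"z":-0.3,"turn":0},{"x":0,"y":0,"z":-0.6,"turn":0},{"x":0,"y":0,"z":-0.9,"turn":0},{"x":-0.1,"y":0,"z":-1,"turn":0},{"x":-0.4,"y":0,"z":-1,"turn":0},{"x":-0.4,"y":0,"z":-1,"turn":0}]}}

```text
time_s: 44.15
tool_pos: [498.1, 174.3, 163.9]
tcp_rot: [0.002, 0.767, 0.641, -0.001]
ft_force: [0.5, -0.4, -0.3]
gripper_width: 51.2
```

```bash
python3 meas.py w25; python3 -c "
from h import *
d=cams.get_image('side');cv2.imwrite('pics/s25.png',d['color'][:,:,::-1])"
```

```text
pose [498.1 174.3 163.9  79.8] 51.15913039294448
[544. 223.] (array([537.1, 381.4]), 62.3, 42.5, -9.7)
[476. 222.] (array([525.1, 309.3]), 83.1, 42.0, -9.2)
[402. 219.] (array([513. , 241.9]), 103.9, 41.8, -9.6)
```

View pics/w25.png

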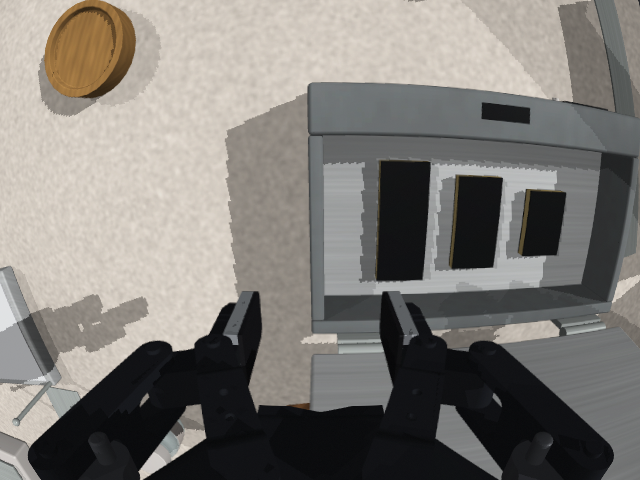

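View pics/s25.png

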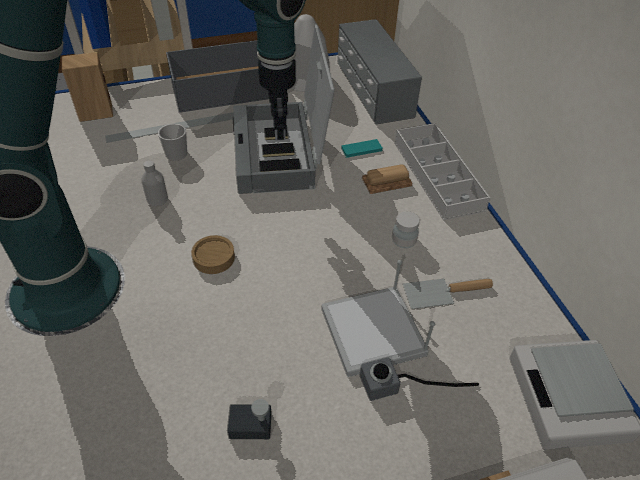

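>>> {"op": "arm_command", "data": {"moves": [{"x":0,"y":0,"z":-0.3,"turn":0},{"x":0,"y":0,"z":-0.6,"turn":0},{"x":0,"y":0,"z":-0.9,"turn":0},{"x":0,"y":0,"z":-1,"turn":0},{"x":0,"y":0,"z":-1,"turn":0}], "hand": -1}}

```text
time_s: 44.75
tool_pos: [499.1, 182.3, 315.8]
tcp_rot: [0.001, 0.765, 0.644, 0.003]
ft_force: [-0.3, 0.2, 0.1]
gripper_width: -0.1
```

```bash
python3 meas.py w26; python3 -c "
from h import *
s=sense();c=(*s['tool_pos'],yaw(s));print(plan(c,(669,280,325,80)))
d=cams.get_image('scene');cv2.imwrite('pics/sc26.png',d['color'][:,:,::-1])"
```

```text
pose [499.1 182.3 315.8  80.2] -0.08043657362868868
[420. 190.] (array([523.4, 307.4]), 81.2, 41.1, -9.4)
[368. 189.] (array([511.6, 241.1]), 101.0, 40.9, -9.6)
[ 8.410e-01  1.011e+00 -7.700e-02  1.000e-03]
```

View pics/w26.png

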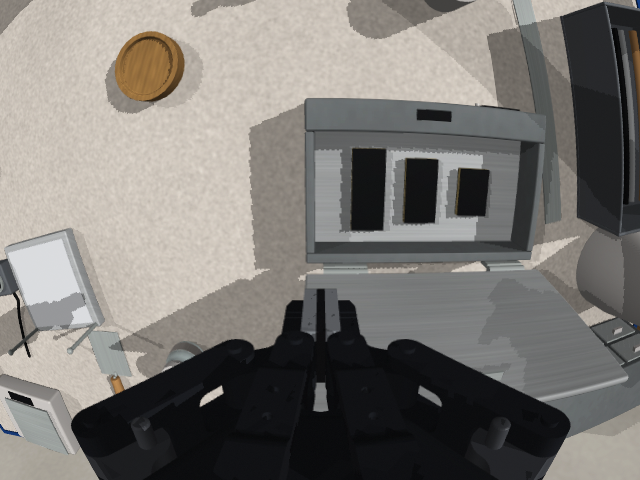

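View pics/sc26.png

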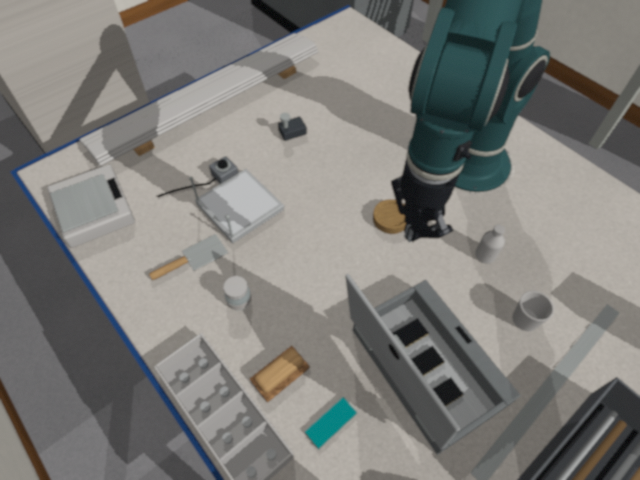

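>>> {"op": "arm_command", "data": {"moves": [{"x":0.2,"y":0.2,"z":-0.08,"turn":0},{"x":0.4,"y":0.45,"z":-0.08,"turn":0},{"x":0.6,"y":0.68,"z":-0.08,"turn":0},{"x":0.8,"y":0.9,"z":-0.08,"turn":0},{"x":0.84,"y":1.0,"z":-0.08,"turn":0},{"x":0.84,"y":1.0,"z":-0.08,"turn":0},{"x":0.84,"y":1.0,"z":-0.08,"turn":0}]}}

```text
time_s: 45.55
tool_pos: [666.3, 278.7, 322.0]
tcp_rot: [-0.001, 0.765, 0.644, -0.002]
ft_force: [-0.5, -1.0, 0.7]
gripper_width: -0.1
```

```bash
python3 meas.py w27; python3 -c "
from h import *
s=sense();c=(*s['tool_pos'],yaw(s));print(plan(c,(669,280,225,80)))
for n in ['scene','side']:
  d=cams.get_image(n);cv2.imwrite(f'pics/{n}27.png',d['color'][:,:,::-1])"
```

```text
pose [666.3 278.7 322.   80.2] -0.06135146591457029
[380.  70.] (array([531.3, 375.9]), 61.2, 40.6, -9.8)
[321.  69.] (array([519.7, 304.1]), 80.8, 39.7, -9.7)
[265.  70.] (array([507.5, 237.9]), 102.8, 40.5, -10.4)
[0.013 0.017 0.654 0.001]
```

View pics/side27.png

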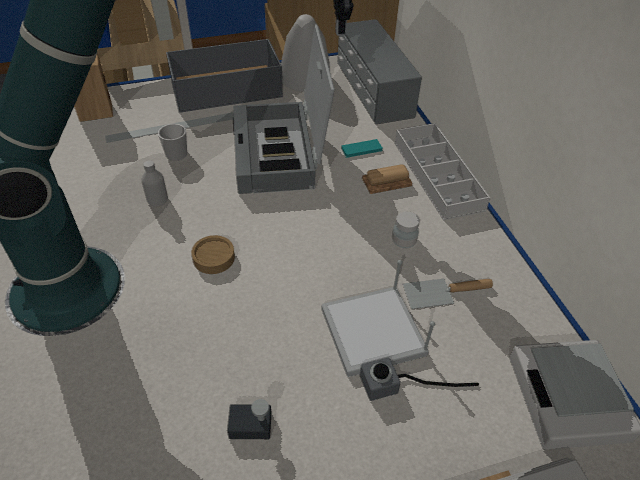

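View pics/w27.png

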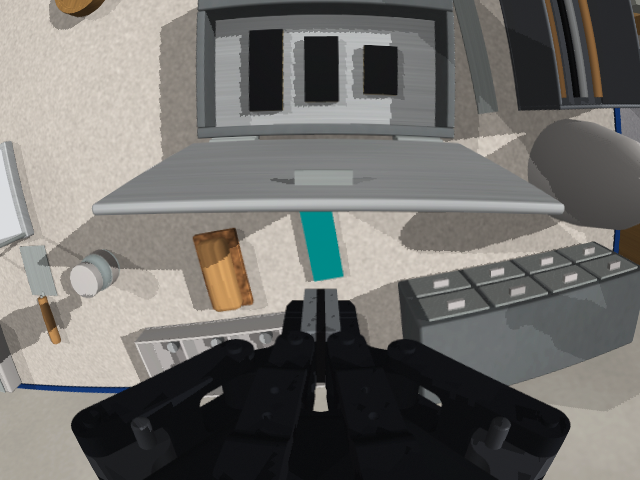

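```bash
python3 -c "
from h import *
s=sense();d=cams.get_image('wrist')
u=np.array([.985,-.174]);v=np.array([.174,.985]);o=np.array([521,306])
for z in (270,276):
  P=onz(d,[[320,210],[95,210],[562,210]],z,s)[:,:2];print(z,np.column_stack([(P-o)@u,(P-o)@v]).round(1))
P=s['tool_pos'][:2];print((P-o)@u,(P-o)@v)
"
```

```text
270 [[ 117.3   -1.9]
 [ 115.7 -141.9]
 [ 114.   152. ]]
276 [[ 115.9   -1.9]
 [ 114.3 -137.7]
 [ 112.7  147.4]]
148.08165762143477 -1.9621475395135997
```

>>> {"op": "arm_command", "data": {"moves": [{"x":0.01,"y":0.02,"z":0.15,"turn":0},{"x":0.01,"y":0.02,"z":0.35,"turn":0},{"x":0.01,"y":0.02,"z":0.55,"turn":0},{"x":0.01,"y":0.02,"z":0.66,"turn":0},{"x":0.01,"y":0.02,"z":0.66,"turn":0},{"x":0.01,"y":0.02,"z":0.66,"turn":0}]}}

```text
time_s: 46.35
tool_pos: [671.0, 279.9, 226.8]
tcp_rot: [0.0, 0.765, 0.644, 0.001]
ft_force: [0.2, 0.3, 0.2]
gripper_width: -0.3
```

Run:
```python
from h import *
s=sense();c=np.array(s["tool_pos"]);print(c,yaw(s),s["ft_force"])
u=np.array([.985,-.174]);v=np.array([.174,.985]);o=np.array([521,306])
bx=(c[:2]-o)@u;print("box",bx,(c[:2]-o)@v)
# arc: r 175 from hinge, tip at surface (4mm) ; report tool y,z units from here
for th in [95,90,85,80,75,70,60,50,40,30,20,15,10]:
    t=np.radians(th);r=170
    x=88-r*np.cos(t)+4*np.sin(t)+11*(th>20); z=71+r*np.sin(t)+4*np.cos(t)
    print(th,round(x,1),round(z,1),"y",round((x-bx)/150,3),"z",round((c[2]-z)/150,3))
```

```text
[671.00494778 279.86100762 226.84426782] 80.12982963985209 [0.16485778 0.29191734 0.24934626]
box 152.30305823763368 0.3539534240469417
95 117.8 240.0 y -0.23 z -0.088
90 103.0 241.0 y -0.329 z -0.094
85 88.2 240.7 y -0.428 z -0.092
80 73.4 239.1 y -0.526 z -0.082
75 58.9 236.2 y -0.623 z -0.063
70 44.6 232.1 y -0.718 z -0.035
60 17.5 220.2 y -0.899 z 0.044
50 -7.2 203.8 y -1.063 z 0.154
40 -28.7 183.3 y -1.206 z 0.29
30 -46.2 159.5 y -1.324 z 0.449
20 -70.4 132.9 y -1.485 z 0.626
15 -75.2 118.9 y -1.517 z 0.72
10 -78.7 104.5 y -1.54 z 0.816
```

>>> {"op": "arm_command", "data": {"moves": [{"x":0,"y":-0.12,"z":0,"turn":0},{"x":0,"y":-0.2,"z":0,"turn":0},{"x":0,"y":-0.27,"z":0,"turn":0},{"x":0,"y":-0.34,"z":0,"turn":0},{"x":0,"y":-0.42,"z":0,"turn":0},{"x":0,"y":-0.5,"z":0,"turn":0},{"x":0,"y":-0.58,"z":0,"turn":0},{"x":0,"y":-0.66,"z":0,"turn":0}]}}

```text
time_s: 47.15
tool_pos: [571.9, 295.7, 224.2]
tcp_rot: [0.0, 0.765, 0.644, -0.001]
ft_force: [4.7, -1.3, -4.0]
gripper_width: 0.2
```

Run:
```python
from h import *
s=sense();c=np.array(s["tool_pos"]);print(c,yaw(s),s["ft_force"])
u=np.array([.985,-.174]);v=np.array([.174,.985]);o=np.array([521,306])
bx=(c[:2]-o)@u;print("box",bx,(c[:2]-o)@v)
d=cams.get_image("scene");cv2.imwrite("pics/sc28.png",d["color"][:,:,::-1])
for th in [75,70,65,60,50,40,30,20,15,10]:
    t=np.radians(th);r=170
    x=88-r*np.cos(t)+4*np.sin(t)+11*(th>20); z=71+r*np.sin(t)+4*np.cos(t)
    print(th,round(x,1),round(z,1),"y",round((x-bx)/150,3),"z",round((c[2]-z)/150,3))
```

```text
[571.90819343 295.74525067 224.16607031] 80.12795905461985 [ 4.74421488 -1.3055582  -3.97890596]
box 51.928896912256185 -1.2429024319732238
75 58.9 236.2 y 0.046 z -0.081
70 44.6 232.1 y -0.049 z -0.053
65 30.8 226.8 y -0.141 z -0.017
60 17.5 220.2 y -0.23 z 0.026
50 -7.2 203.8 y -0.394 z 0.136
40 -28.7 183.3 y -0.537 z 0.272
30 -46.2 159.5 y -0.654 z 0.431
20 -70.4 132.9 y -0.815 z 0.608
15 -75.2 118.9 y -0.847 z 0.702
10 -78.7 104.5 y -0.871 z 0.798
```

View pics/sc28.png

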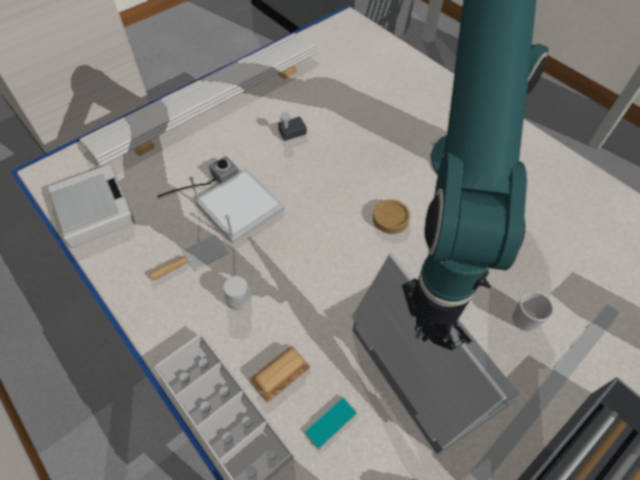

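>>> {"op": "arm_command", "data": {"moves": [{"x":0,"y":-0.07,"z":-0.01,"turn":0},{"x":0,"y":-0.14,"z":0,"turn":0},{"x":0,"y":-0.21,"z":0.03,"turn":0},{"x":0,"y":-0.28,"z":0.07,"turn":0},{"x":0,"y":-0.35,"z":0.12,"turn":0},{"x":0,"y":-0.41,"z":0.16,"turn":0},{"x":0,"y":-0.47,"z":0.21,"turn":0},{"x":0,"y":-0.52,"z":0.27,"turn":0}]}}

```text
time_s: 48.0
tool_pos: [495.0, 310.4, 184.6]
tcp_rot: [-0.0, 0.765, 0.644, -0.0]
ft_force: [0.0, -1.2, 5.0]
gripper_width: -0.1
```

Run:
```python
from h import *
s=sense();c=np.array(s["tool_pos"]);print(c,yaw(s),s["ft_force"])
u=np.array([.985,-.174]);v=np.array([.174,.985]);o=np.array([521,306])
bx=(c[:2]-o)@u;print("box",bx,(c[:2]-o)@v)
d=cams.get_image("scene");cv2.imwrite("pics/sc29.png",d["color"][:,:,::-1])
for th in [40,35,30,20,15,10,5]:
    t=np.radians(th);r=178
    x=88-r*np.cos(t)+4*np.sin(t)+8*min(1,th/40); z=71+r*np.sin(t)+4*np.cos(t)
    print(th,round(x,1),round(z,1),"y",round((x-bx)/150,3),"z",round((c[2]-z)/150,3))
```

```text
[494.98403028 310.415597   184.56980306] 80.14935393817639 [ 0.02055182 -1.182575    4.98681452]
box -26.394044051349184 -0.17741568505220684
40 -37.8 188.5 y -0.076 z -0.026
35 -48.5 176.4 y -0.147 z 0.055
30 -58.2 163.5 y -0.212 z 0.141
20 -73.9 135.6 y -0.317 z 0.326
15 -79.9 120.9 y -0.357 z 0.424
10 -84.6 105.8 y -0.388 z 0.525
5 -88.0 90.5 y -0.411 z 0.627
```

View pics/sc29.png

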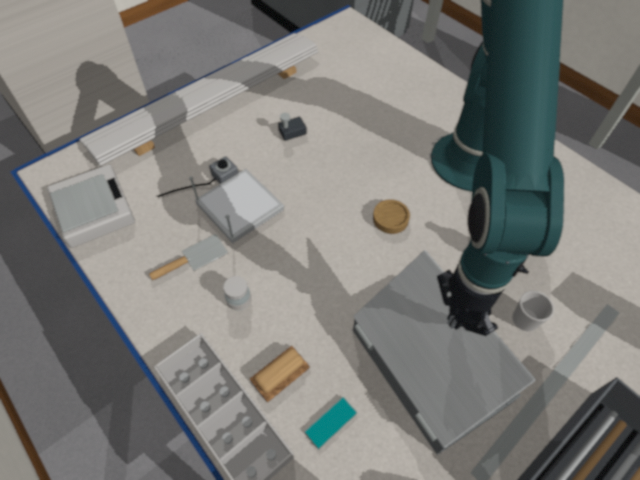

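>>> {"op": "arm_command", "data": {"moves": [{"x":0,"y":-0.04,"z":0.09,"turn":0},{"x":0,"y":-0.075,"z":0.17,"turn":0},{"x":0,"y":-0.11,"z":0.25,"turn":0},{"x":0,"y":-0.14,"z":0.32,"turn":0},{"x":0,"y":-0.175,"z":0.39,"turn":0},{"x":0,"y":-0.2,"z":0.45,"turn":0},{"x":0,"y":-0.22,"z":0.51,"turn":0},{"x":0,"y":-0.24,"z":0.56,"turn":0}]}}

```text
time_s: 48.85
tool_pos: [461.2, 316.4, 100.4]
tcp_rot: [0.0, 0.765, 0.644, 0.001]
ft_force: [2.7, 0.1, 3.0]
gripper_width: 0.2
```

Run:
```python
from h import *
s=sense();c=np.array(s["tool_pos"]);print(c,yaw(s),s["ft_force"])
u=np.array([.985,-.174]);v=np.array([.174,.985]);o=np.array([521,306])
bx=(c[:2]-o)@u;print("box",bx,(c[:2]-o)@v)
d=cams.get_image("side");im=d["color"][:,:,::-1];cv2.imwrite("pics/s30.png",cv2.resize(im[60:210,200:350],None,fx=4,fy=4))
```

```text
[461.20000076 316.41351656 100.43526598] 80.11911907620669 [2.72525106 0.12906772 3.04578533]
box -60.71495113686716 -0.1478860617667039
```

View pics/s30.png

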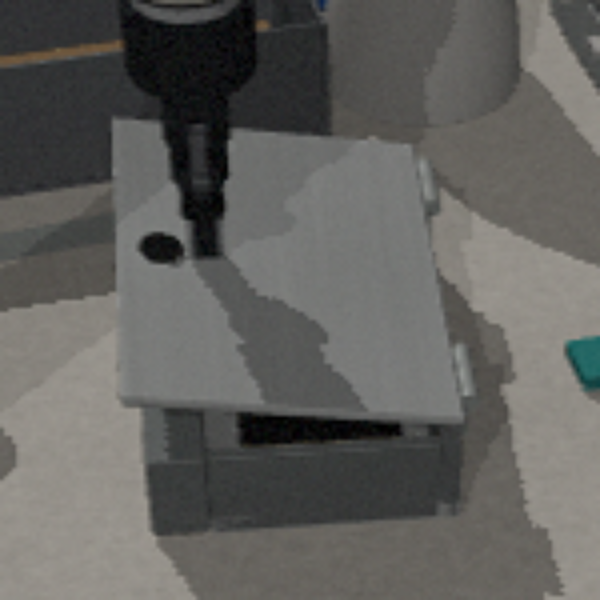

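>>> {"op": "arm_command", "data": {"moves": [{"x":0,"y":0,"z":0.03,"turn":0},{"x":0,"y":0,"z":0.06,"turn":0},{"x":0,"y":0,"z":0.09,"turn":0},{"x":0,"y":0,"z":0.12,"turn":0},{"x":0,"y":0,"z":0.145,"turn":0},{"x":0,"y":0,"z":0.165,"turn":0},{"x":0,"y":0,"z":0.185,"turn":0},{"x":0,"y":0,"z":0.205,"turn":0}]}}

```text
time_s: 49.7
tool_pos: [459.8, 316.1, 69.9]
tcp_rot: [-0.0, 0.765, 0.644, -0.001]
ft_force: [-3.2, -0.3, 3.3]
gripper_width: 0.0
```

>>> {"op": "arm_command", "data": {"moves": [{"x":0,"y":0,"z":0.015,"turn":0},{"x":0,"y":0,"z":0.025,"turn":0},{"x":0,"y":0,"z":0.025,"turn":0},{"x":0,"y":0,"z":0.025,"turn":0},{"x":0,"y":0,"z":0.025,"turn":0}]}}

```text
time_s: 50.2
tool_pos: [459.9, 316.2, 67.9]
tcp_rot: [0.0, 0.765, 0.644, -0.001]
ft_force: [-8.3, -3.1, 19.1]
gripper_width: -0.1
```

At the lower stop (19 N). Let go slowly and look.

>>> {"op": "arm_command", "data": {"moves": [{"x":0,"y":0,"z":-0.03,"turn":0},{"x":0,"y":0,"z":-0.06,"turn":0},{"x":0,"y":0,"z":-0.09,"turn":0},{"x":0,"y":0,"z":-0.13,"turn":0},{"x":0,"y":0,"z":-0.2,"turn":0},{"x":0,"y":0,"z":-0.4,"turn":0},{"x":0,"y":0,"z":-0.7,"turn":0},{"x":0,"y":0,"z":-1.0,"turn":0}]}}

```text
time_s: 51.0
tool_pos: [460.4, 315.8, 218.1]
tcp_rot: [-0.0, 0.765, 0.644, -0.0]
ft_force: [-0.0, 0.5, 1.0]
gripper_width: -0.4
```

Run:
```python
from h import *
s=sense();c=(*s["tool_pos"],yaw(s));print(c,s["ft_force"],plan(c,(535,-381.3,210,0)))
d=cams.get_image("side");im=d["color"][:,:,::-1];cv2.imwrite("pics/s31.png",cv2.resize(im[60:210,200:350],None,fx=4,fy=4))
m=dark(d)[110:160,225:265];ys,xs=np.nonzero(m);print(xs.mean()+225,ys.mean()+110,len(xs),"start 240,131")
```

```text
(np.float64(460.40906132365177), np.float64(315.8458064083529), np.float64(218.1024636179651), np.float64(80.14235303076525)) [-0.0096225   0.51877679  1.04194246] [-4.494  1.286  0.054  0.445]
239.5344827586207 130.98275862068965 58 start 240,131
```

View pics/s31.png

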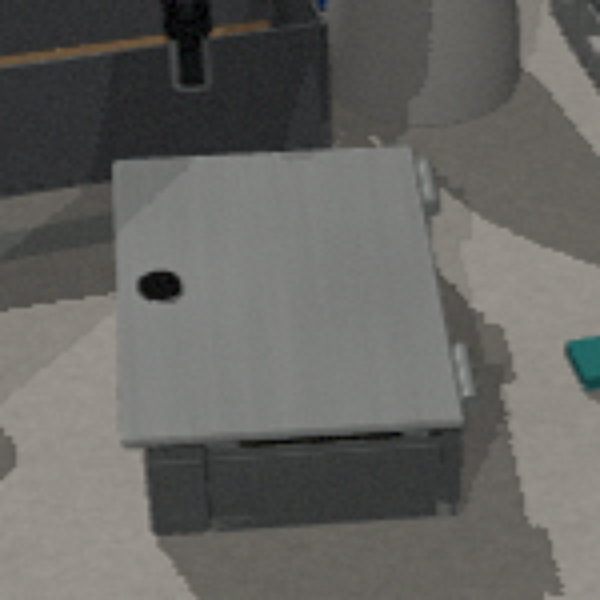

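>>> {"op": "arm_command", "data": {"moves": [{"x":-0.3,"y":0.08,"z":0,"turn":0},{"x":-0.6,"y":0.16,"z":0,"turn":0},{"x":-0.9,"y":0.257,"z":0,"turn":0},{"x":-0.9,"y":0.257,"z":0,"turn":0}]}}

```text
time_s: 51.45
tool_pos: [477.1, 169.0, 216.6]
tcp_rot: [0.002, 0.769, 0.64, -0.001]
ft_force: [-0.2, 0.8, 0.6]
gripper_width: 0.0
```

>>> {"op": "arm_command", "data": {"moves": [{"x":-0.3,"y":0.08,"z":0,"turn":0},{"x":-0.6,"y":0.16,"z":0,"turn":0},{"x":-0.9,"y":0.257,"z":0,"turn":0},{"x":-0.9,"y":0.257,"z":0,"turn":0}]}}

```text
time_s: 51.85
tool_pos: [491.3, 30.0, 216.7]
tcp_rot: [0.001, 0.769, 0.64, -0.001]
ft_force: [-0.4, 0.3, -0.6]
gripper_width: 0.2
```

>>> {"op": "arm_command", "data": {"moves": [{"x":-0.3,"y":0.08,"z":0,"turn":0},{"x":-0.6,"y":0.16,"z":0,"turn":0},{"x":-0.9,"y":0.257,"z":0,"turn":0},{"x":-0.9,"y":0.257,"z":0,"turn":0}]}}

```text
time_s: 52.25
tool_pos: [505.7, -109.5, 216.7]
tcp_rot: [0.001, 0.769, 0.64, -0.001]
ft_force: [0.4, 0.2, 0.4]
gripper_width: -0.2
```

>>> {"op": "arm_command", "data": {"moves": [{"x":-0.3,"y":0.08,"z":0,"turn":0},{"x":-0.6,"y":0.16,"z":0,"turn":0},{"x":-0.9,"y":0.257,"z":0,"turn":0},{"x":-0.9,"y":0.257,"z":0,"turn":0}]}}

```text
time_s: 52.65
tool_pos: [519.9, -249.2, 216.5]
tcp_rot: [0.002, 0.768, 0.64, -0.001]
ft_force: [-0.1, 0.4, 0.6]
gripper_width: -0.4
```

>>> {"op": "arm_command", "data": {"moves": [{"x":-0.3,"y":0.08,"z":0,"turn":0},{"x":-0.6,"y":0.16,"z":0,"turn":0},{"x":-0.88,"y":0.257,"z":0,"turn":0},{"x":-0.88,"y":0.257,"z":0,"turn":0},{"x":-0.88,"y":0.257,"z":0,"turn":0},{"x":-0.88,"y":0.257,"z":0,"turn":0}]}}

```text
time_s: 53.25
tool_pos: [536.4, -376.4, 216.4]
tcp_rot: [-0.001, 0.765, 0.645, 0.001]
ft_force: [0.1, 1.4, 0.4]
gripper_width: -0.2
```

```bash
python3 meas.py w32; python3 -c "
from h import *
s=sense();c=(*s['tool_pos'],yaw(s));print(c,plan(c,(535,-381.3,90,80)))"
```

```text
pose [ 536.4 -376.4  216.4   80.3] -0.17471122621135757
(np.float64(536.3942762509648), np.float64(-376.3777935329213), np.float64(216.6236094300631), np.float64(80.29977857045607)) [-0.034 -0.004  0.844  0.002]
```

View pics/w32.png

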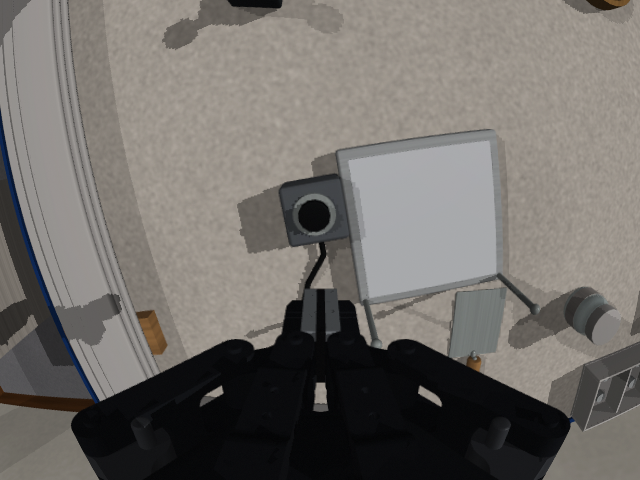

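>>> {"op": "arm_command", "data": {"moves": [{"x":-0.034,"y":-0.005,"z":0.25,"turn":0},{"x":-0.034,"y":-0.005,"z":0.5,"turn":0},{"x":-0.034,"y":-0.005,"z":0.75,"turn":0},{"x":-0.034,"y":-0.005,"z":0.9,"turn":0},{"x":-0.034,"y":-0.005,"z":0.9,"turn":0},{"x":-0.034,"y":-0.005,"z":0.9,"turn":0},{"x":-0.034,"y":-0.005,"z":0.9,"turn":0}]}}

```text
time_s: 54.0
tool_pos: [535.5, -383.9, 83.8]
tcp_rot: [0.002, 0.765, 0.644, 0.001]
ft_force: [-0.0, 0.2, -0.4]
gripper_width: 0.3
```

```bash
python3 -c "
from h import *
s=sense();c=(*s['tool_pos'],yaw(s));print(c,plan(c,(535,-381.3,42,80)))"
```

```text
(np.float64(535.4660446778347), np.float64(-383.9210623174551), np.float64(83.75507929841777), np.float64(80.18440274038993)) [ 0.017 -0.006  0.278  0.001]
```

>>> {"op": "arm_command", "data": {"moves": [{"x":0.012,"y":0,"z":0.08,"turn":0},{"x":0.012,"y":0,"z":0.15,"turn":0},{"x":0.012,"y":0,"z":0.18,"turn":0},{"x":0.012,"y":0,"z":0.2,"turn":0},{"x":0.012,"y":0,"z":0.215,"turn":0},{"x":0.012,"y":0,"z":0.23,"turn":0},{"x":0.012,"y":0,"z":0.245,"turn":0},{"x":0.012,"y":0,"z":0.26,"turn":0}]}}

```text
time_s: 54.8
tool_pos: [534.1, -382.0, 44.8]
tcp_rot: [-0.0, 0.765, 0.644, -0.0]
ft_force: [-10.5, 7.2, 30.3]
gripper_width: -0.1
```

>>> {"op": "arm_command", "data": {"moves": [{"x":0,"y":0,"z":0.012,"turn":0},{"x":0,"y":0,"z":0.02,"turn":0},{"x":0,"y":0,"z":0.02,"turn":0},{"x":0,"y":0,"z":0.02,"turn":0},{"x":0,"y":0,"z":0.02,"turn":0}]}}

```text
time_s: 55.3
tool_pos: [534.1, -382.1, 44.8]
tcp_rot: [-0.0, 0.765, 0.644, -0.0]
ft_force: [-13.2, 8.2, 34.2]
gripper_width: -0.5
```

>>> {"op": "arm_command", "data": {"moves": [{"x":0,"y":0,"z":-0.03,"turn":0},{"x":0,"y":0,"z":-0.06,"turn":0},{"x":0,"y":0,"z":-0.09,"turn":0},{"x":0,"y":0,"z":-0.12,"turn":0},{"x":0,"y":0,"z":-0.16,"turn":0},{"x":0,"y":0,"z":-0.4,"turn":0},{"x":0,"y":0,"z":-0.7,"turn":0},{"x":0,"y":0,"z":-1.0,"turn":0}]}}

```text
time_s: 56.1
tool_pos: [533.8, -381.8, 190.3]
tcp_rot: [-0.001, 0.765, 0.644, -0.0]
ft_force: [-0.6, -1.1, -0.1]
gripper_width: 0.1
```

>>> {"op": "arm_command", "data": {"moves": [{"x":0.3,"y":0,"z":0,"turn":0},{"x":0.6,"y":0,"z":0,"turn":0},{"x":0.9,"y":0,"z":0,"turn":0},{"x":0.9,"y":0,"z":0,"turn":0},{"x":0.9,"y":0,"z":0,"turn":0},{"x":0.9,"y":0,"z":0,"turn":0},{"x":0.9,"y":0,"z":0,"turn":0}]}}

```text
time_s: 56.8
tool_pos: [556.8, -251.0, 189.3]
tcp_rot: [0.0, 0.766, 0.643, -0.0]
ft_force: [0.2, -0.2, 0.0]
gripper_width: -0.1
```

Run:
```python
from h import *
s=sense();print(s["tool_pos"],s["ft_force"])
d=cams.get_image("side");im=d["color"][:,:,::-1];cv2.imwrite("pics/s33.png",im);cv2.imwrite("pics/c33.png",cv2.resize(im[270:410,310:450],None,fx=4,fy=4,interpolation=cv2.INTER_CUBIC))
for k in blobs(dark(d),30,900):
    M=cv2.moments(k);u=(M['m10']/M['m00'],M['m01']/M['m00']);print(np.round(u,1),cv2.contourArea(k))
```

```text
[ 556.78939497 -250.99931152  189.29271712] [ 0.2220678  -0.23616269  0.00442839]
[253.4 432. ] 353.0
[437.1 381.7] 159.0
[539.1 388.2] 364.0
[381.2 369.2] 217.5
[  6.1 204.7] 321.5
[239.5 131. ] 45.5
[177.6  69.5] 59.0
```

View pics/s33.png

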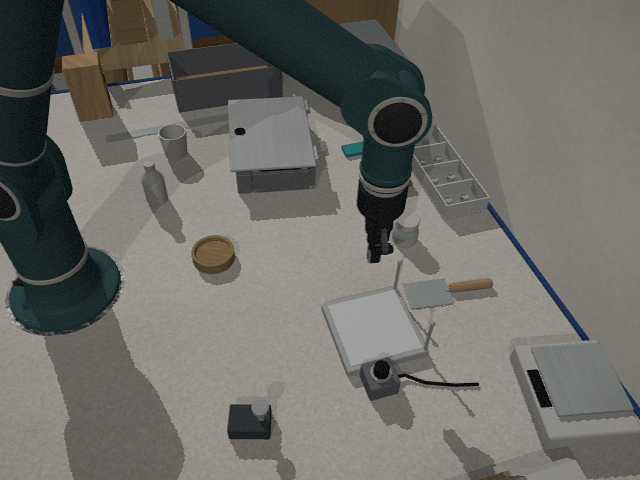

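View pics/c33.png

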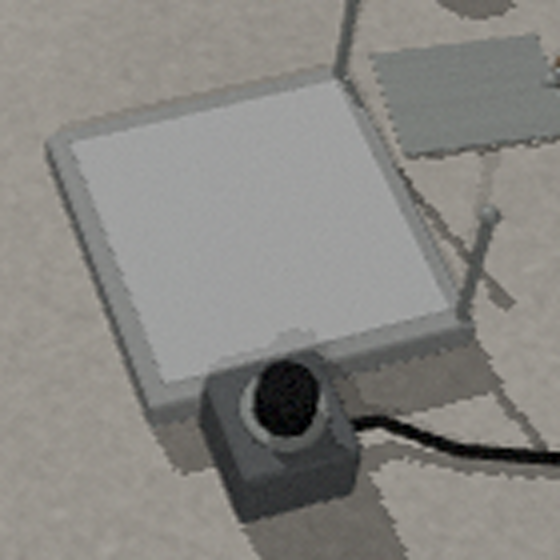

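The button centre is back at pixel (381,369) with its starting blob area (218), so it has sprung out. The lid pad is at (239.5,131), where it was when locked at the start. The arm is clear.

```bash
python3 -c "
from station import bot
print(bot.job_done())"
```

```text
the job is handed in; nothing more can be done
None
```

The job is done and handed in after about 57 s of robot time; no verdict was reported.

- **Opening:** I pressed the lid to its lower stop, and it swung open. I then pressed the switch to its stop, and it stayed in.
- **Coupons:** All three were there, and none was knocked aside. I took the short, then the medium, then the long coupon. Each was held over the middle of the light panel for at least 2.2 s, with the tool within about 2 mm of the target. The wrist picture just after the last one was laid down showed all three flat and side by side on the box floor.
- **Closing:** I pushed the lid shut from behind and pressed it to its lower stop about 27 mm nearer the hinge than the pad, to avoid sliding over the pad. I then pressed the switch again.

**Last checks:**
- The side picture shows the lid pad and the switch button within a pixel of where they were at the start, so I read the lid as locked and the switch as out.
- The arm is clear, and the force reading is near zero.
- The jar, spatula and clamp block look where they were. The arm hid the sanding block in that last picture, but it had not moved in earlier ones.
- The coupons cannot be seen with the lid shut, so their final position rests on the picture taken before closing.
- The panel's brightness was not a clear sign of on or off, so I judged the switch by the button's height.

No check failed or disagreed.

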